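Set up a counter display in a gift shop

TASK

Set up the counter display: hook every grey ledge lying on the counter into the slotted uprights of the stand, one ledge to an upright, and press each one down until it locks fully home. Tip every standing gift carton over onto its back, so that it lies flat on the counter with its window facing straight up. Leave the candle jar, the mug and the vase where they are.

Things in the scene. Friction and masses are not known exactly. Their poses are not given: they have to be found in the camera images.
- ledge0_mid (a point): Display ledge 0: loose grey metal trough 150 long, 44 wide, 40 high, 0.3 kg, standing on its flat underside. This point: mid-trough, where to grip across the 44 width; 20 above the underside, 85 ahead of the rear face, 65 from the front end. x points to the rear, z up. At the rear a back plate 44 wide rises to 120 above the underside; its top is a flat press pad 30 deep (forward from the rear face).
- ledge0_hook (a point): Ledge 0: point on its rear face, centred, at the lower edge of the lower claw's shank (85 behind and 8 above ledge0_mid, 92 below the pad); same axes. Two steel claws, 10 wide, one 52 above the other, stick out 18 behind the rear face, shanks 12 high, then turn down 22 below the shank. Locked home, this point meets the slot point of its upright.
- ledge1_mid (a point): Display ledge 1: the same as ledge 0, same point and axes. One of the three ledges may be absent.
- ledge1_hook (a point): Ledge 1: hook point, as for ledge 0.
- ledge2_mid (a point): Display ledge 2: the same as ledge 0, same point and axes. One of the three ledges may be absent.
- ledge2_hook (a point): Ledge 2: hook point, as for ledge 0.
- stand: The fixed display stand, dark wood base with three steel uprights 115 apart, tied by a thin bar behind; origin on the table below the middle upright's front face; x points away from the front, z up. An upright: strip 50 wide, 6 thick, two slots one above the other, each 16 wide, 40 high, lower edges 52 apart; hollow behind. Its top is 218 above the table, 8 above the pad of a locked ledge.
- slot0 (a point): Left upright (seen from the robot): point on its front face, centre of the lower slot's lower edge, 118 above the table; axes as the stand. To hook in: ledge level and square, hook point 25 (22 to 28) above this, push along x till the rear face touches, lower. 10 to 15 above home it rests on a sprung brass catch; press the pad down (about 10 N) over it to lock; it then stays.
- slot1 (a point): Middle upright: the same point.
- slot2 (a point): Right upright: the same point.
- carton0_mid (a point): Gift carton 0: cardboard, 56 thick (x), 76 wide (y), 130 tall (z), 0.2 kg, standing on end. The -x face has a large dark window with a white vase shape; +x is the plain back. This point: its centre, 65 up. Pushed on the window side near the top it tips over its back edge without sliding; lying on its back its x axis points down and the centre is 28 above the table.
- carton1_mid (a point): Gift carton 1: the same as carton 0, same point and axes. One of the three cartons may be absent.
- carton2_mid (a point): Gift carton 2: the same as carton 0, same point and axes. One of the three cartons may be absent.
- candle: Bystander: a loose white lidded candle jar 70 wide, 90 tall; origin at the centre of its underside. Leave alone.
- mug: Bystander: a loose blue mug 80 wide, 90 tall; origin at the centre of its underside. Leave alone.
- vase: Bystander: a loose terracotta vase 90 wide, 130 tall; origin at the centre of its underside. Leave alone.
Mind the look-alikes: they are no part of the job. What is shaped like the part that bears ledge0_mid but yellow is not meant.

How it is judged:
At the end, for the whole second after the job is handed in: Every ledge present hangs in one of the uprights, locked home: its hook point within 4 to 6 mm of the slot point in each direction, level within 0.1 rad and square within 0.12 rad. Every carton present lies flat on the counter on its back, window up (within about 0.19 rad) (((x of ledge0_hook in the frame of slot0 between -0.006 and 0.004 m and y of ledge0_hook in the frame of slot0 between -0.006 and 0.006 m and z of ledge0_hook in the frame of slot0 between -0.004 and 0.005 m) or (x of ledge0_hook in the frame of slot1 between -0.006 and 0.004 m and y of ledge0_hook in the frame of slot1 between -0.006 and 0.006 m and z of ledge0_hook in the frame of slot1 between -0.004 and 0.005 m) or (x of ledge0_hook in the frame of slot2 between -0.006 and 0.004 m and y of ledge0_hook in the frame of slot2 between -0.006 and 0.006 m and z of ledge0_hook in the frame of slot2 between -0.004 and 0.005 m)) and angle between each of ledge0_hook, ledge1_hook, ledge2_hook's own z axis and vertical below 0.1 rad and angle between the x axis of each of ledge0_hook, ledge1_hook, ledge2_hook and the x axis of slot0, either way round below 0.12 rad and ((x of ledge1_hook in the frame of slot0 between -0.006 and 0.004 m and y of ledge1_hook in the frame of slot0 between -0.006 and 0.006 m and z of ledge1_hook in the frame of slot0 between -0.004 and 0.005 m) or (x of ledge1_hook in the frame of slot1 between -0.006 and 0.004 m and y of ledge1_hook in the frame of slot1 between -0.006 and 0.006 m and z of ledge1_hook in the frame of slot1 between -0.004 and 0.005 m) or (x of ledge1_hook in the frame of slot2 between -0.006 and 0.004 m and y of ledge1_hook in the frame of slot2 between -0.006 and 0.006 m and z of ledge1_hook in the frame of slot2 between -0.004 and 0.005 m)) and ((x of ledge2_hook in the frame of slot0 between -0.006 and 0.004 m and y of ledge2_hook in the frame of slot0 between -0.006 and 0.006 m and z of ledge2_hook in the frame of slot0 between -0.004 and 0.005 m) or (x of ledge2_hook in the frame of slot1 between -0.006 and 0.004 m and y of ledge2_hook in the frame of slot1 between -0.006 and 0.006 m and z of ledge2_hook in the frame of slot1 between -0.004 and 0.005 m) or (x of ledge2_hook in the frame of slot2 between -0.006 and 0.004 m and y of ledge2_hook in the frame of slot2 between -0.006 and 0.006 m and z of ledge2_hook in the frame of slot2 between -0.004 and 0.005 m)) and angle between each of carton0_mid, carton1_mid, carton2_mid's own x axis and vertical above 2.95 rad and height (world z) of each of carton0_mid, carton1_mid, carton2_mid below 0.04 m); the robot touches nothing.
It fails at once if the candle is shifted by more than 30 mm or tipped over (distance of candle from where it was at the start of the episode above 0.03 m or angle between candle's own z axis and vertical above 0.5 rad).
It fails at once if the mug is shifted by more than 30 mm or tipped over (distance of mug from where it was at the start of the episode above 0.03 m or angle between mug's own z axis and vertical above 0.5 rad).
It fails at once if the vase is shifted by more than 30 mm or tipped over (distance of vase from where it was at the start of the episode above 0.03 m or angle between vase's own z axis and vertical above 0.5 rad).
Of ledge0, ledge1, ledge2 only 2 to 3 are there at a start; the rules pass over those that are not, and their reading is None.
Of carton0, carton1, carton2 only 2 to 3 are there at a start; the rules pass over those that are not, and their reading is None.
At some moment in a run one of ledge0, ledge1, ledge2 may be knocked a few centimetres aside while the robot is not near it.
It also fails if it takes over 210 s, if anything falls off the work surface, if the arm or the gripper's body presses on something with over 40 N, if the wrist force passes 120 N, or if a joint passes its speed limit or range.

ROBOT

A 6-joint arm with a two-finger parallel gripper is mounted at the origin on the work surface. World frame = base frame: x ahead of the robot, y to its left, z up, the work surface at z = 0. Lengths are in m, angles in rad, forces in N, time in s.
With the tool pointing down it reaches from about 0.25 to 0.775 m from the base axis. Payload 4 kg.
Tool frame: the origin (TCP) lies at the very end of the fingers, on their centre line; the grasp point (between the pads) lies 19 mm behind it (robot.grip_point_offset is the distance from the TCP to the grasp point, in m); z points along the fingers, x is the direction in which the jaws open and shut, and the axes are right-handed (so a half turn about z gives the same grasp; the last joint's range is limited). The gripper opens to 94 mm and grips with 3 to 60 N. Pads are 16 mm wide; open, the fingers measure 119 mm over their backs; the gripper's body (75 mm by 177 mm) begins 78 mm behind the grasp point.
Start: joints at [1.102, 0.087, 1.371, -0, 1.684, -0.103], TCP at [0.197, 0.514, 0.206] pointing down, gripper open.
Joint ranges: [-3.1, 3.1], [-0.76, 2.03], [0.27, 2.55], [-1.08, 4.22], [0.17, 2.65], [-2.57, 2.57]. Speed limits (rad/s): [2.79, 2.79, 3.14, 3.14, 3.14, 3.14].

INTERFACE

Orientations are given as [roll, pitch, yaw] about the fixed x, y, z axes, in that order (R = Rz(yaw) Ry(pitch) Rx(roll)).
In Python, from bench import robot gives the robot as it stands.
- The arm moves only by the shell command python3 -m inch 'ROWS'. ROWS is text: rows parted by semicolons, each of 5 numbers parted by spaces: the shift along the tool's x, y, z in cm, then the turn about the tool's z in rad, then the closure, from 0 (fully open) to 1 (shut). In form: tx ty tz spin claw; .... A call has 1 to 20 rows; each row is the pose to reach, as a shift and turn from the pose measured when the call began, along the tool's axes at that moment; what a row does not reach only later rows make up. A row lasts 1/12 s, in which the tool goes at most 41.7 mm and 7.16 degrees, less where a joint would pass 70% of its speed; a pose out of reach is approached as far as the arm can. A call with a gripper value outside its range is refused whole. The fingers move at their own pace and stop on an object; the grip force is fixed at half the most. Time passes only in rows, so rows that repeat a pose let the fingers close. It gives the time, the measured TCP pose, the force and the opening at its end, in the units of the state.
- robot.get_obs(): the state, without advancing time (a new reading comes with each control period).
- robot.snapshot(name): name is "scene" or "top"; returns (picture, depth): 480x640x3 uint8, blue, green, red; 480x640 float32, m along the optical axis (not along the pixel's ray), 0 where there is no reading.
- robot.camera_info(name): a dict with "K" (3x3 intrinsics, pixels), "extrinsics" (4x4, takes a point from world to camera coordinates). Camera axes: x right, y down, z forward; pixel columns grow to the right and rows downward; lengths in m; the calibration is good to about 2 mm. A picture is of the moment at which its call begins. camera_info takes no time and is no camera call.
- robot.close_job(): hands the job in, once; it reports no verdict.
The state is a dict: "time": time; "joint_positions": joint angles; "qvel": joint speeds; "joint_torque": joint torques, N m; "tool_pos": TCP position; "ee_rot": TCP orientation; "wrist_force": force on the tool from outside, world axes, zero at the start; "wrist_torque": the same for the moment, N m; "width": finger opening in m.
Only numpy, scipy, OpenCV 4.12 (cv2) and the standard library are available. Lean on these libraries where they do the work, as an engineer would, in place of code of your own. Each camera call takes 0.05 s, during which the arm holds its last target.

## Working session

There is one attempt and no reset: what is moved stays moved. The work goes in short steps, Python scripts to look and compute and a shell command to move; the robot and the scene stay as the last step left them, time stands still between calls to the robot, and variables do not carry over. Pictures are saved under pics/ and viewed, and the job is handed in when it is done.

```bash
ls; mkdir -p pics
cat > h.py <<'E'
import numpy as np,cv2
from bench import robot
def snap(n,f=None):
    im,d=robot.snapshot(n)
    im=np.array(im);d=np.array(d)
    if f: cv2.imwrite('pics/'+f,im)
    np.save('/tmp/%s_d.npy'%n,d); np.save('/tmp/%s_i.npy'%n,im)
    return im,d
def world(n,d):
    c=robot.camera_info(n);K=np.array(c['K']);E=np.array(c['extrinsics'])
    v,u=np.mgrid[0:d.shape[0],0:d.shape[1]]
    P=np.stack([(u-K[0,2])/K[0,0]*d,(v-K[1,2])/K[1,1]*d,d],-1)
    return (P-E[:3,3])@E[:3,:3]
E
python3 - <<'E'
from h import *
for n in('scene','top'):
    snap(n,n+'0.png'); c=robot.camera_info(n);print(n,np.round(c['K'],1).tolist(),np.round(c['extrinsics'],3).tolist())
print(robot.get_obs())
E
```

```text
pics
scene [[557.3, 0.0, 328.8], [0.0, 557.3, 237.5], [0.0, 0.0, 1.0]] [[-0.659, 0.752, -0.014, 0.432], [0.522, 0.444, -0.729, -0.208], [-0.542, -0.488, -0.685, 1.956], [0.0, 0.0, 0.0, 1.0]]
top [[470.3, 0.0, 317.4], [0.0, 470.3, 241.6], [0.0, 0.0, 1.0]] [[0.023, -1.0, -0.017, -0.058], [-0.991, -0.02, -0.136, 0.619], [0.135, 0.02, -0.991, 1.263], [0.0, 0.0, 0.0, 1.0]]
{'time': 0.1, 'joint_positions': array([ 1.10186151e+00,  8.79040969e-02,  1.37207140e+00, -7.15763348e-05,
        1.68361346e+00, -1.03079842e-01]), 'qvel': array([-0.00010493, -0.00240926, -0.0014688 ,  0.00047257,  0.00172578,
        0.00172091]), 'joint_torque': array([ 2.83066780e-03, -3.41255307e+01, -3.03301442e+01,  7.20724580e-02,
        3.04915407e-02, -8.18601507e-05]), 'tool_pos': array([0.19655566, 0.51315318, 0.20442475]), 'ee_rot': array([-3.14145800e+00,  1.99302744e-03,  1.20493350e+00]), 'wrist_force': array([ 0.16388595, -0.18274394, -0.68858882]), 'wrist_torque': array([ 0.02784945, -0.00427626, -0.02860942]), 'width': 0.09431462073652017}
```

View pics/scene0.png

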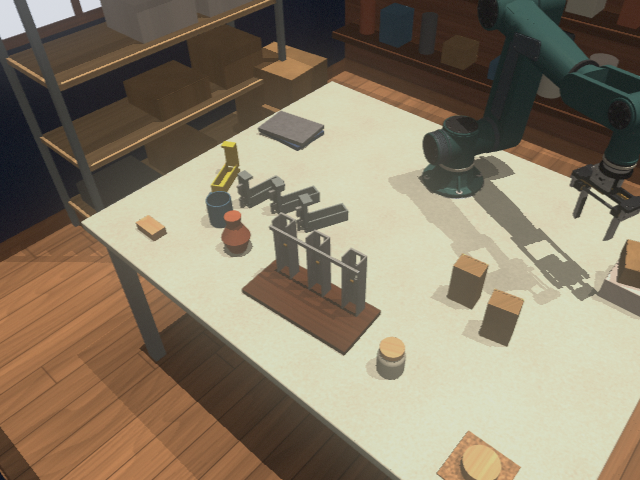

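View pics/top0.png

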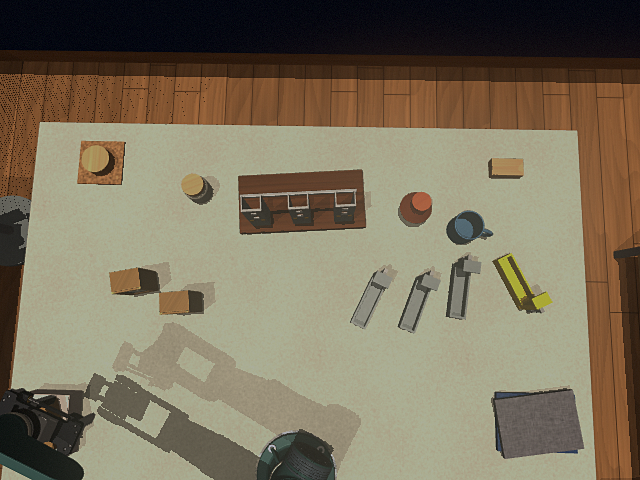

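Run:
```python
from h import *
t=np.load('/tmp/top_i.npy');s=np.load('/tmp/scene_i.npy')
cv2.imwrite('pics/c1.png',cv2.resize(t[150:350,340:560],None,fx=3.6,fy=3,interpolation=2)[:,:800])
cv2.imwrite('pics/c2.png',np.hstack([cv2.resize(s[160:360,440:640],None,fx=2,fy=2,interpolation=2),cv2.resize(t[240:440,0:200],None,fx=2,fy=2)]))
W=world('top',np.load('/tmp/top_d.npy'))
# stand & objects by height
for (u,v) in [(370,297),(418,300),(463,288),(125,280),(180,301),(252,200),(299,198),(345,196),(195,185),(420,203),(467,226),(70,405)]:
    print((u,v),np.round(W[v,u],3))
H=(W[...,2]>0.06).astype(np.uint8)
n,l,st,c=cv2.connectedComponentsWithStats(H)
for i in range(1,n):
    if st[i,4]>30:
        P=W[l==i];print(st[i],np.round(P.min(0),3),np.round(P.max(0),3))
```

```text
(370, 297) [ 0.471 -0.195  0.004]
(418, 300) [ 0.466 -0.328  0.009]
(463, 288) [ 0.502 -0.456  0.   ]
(125, 280) [0.498 0.446 0.131]
(180, 301) [0.448 0.301 0.13 ]
(252, 200) [0.739 0.146 0.02 ]
(299, 198) [0.749 0.012 0.014]
(345, 196) [ 0.757 -0.12   0.017]
(195, 185) [0.762 0.291 0.091]
(420, 203) [ 0.714 -0.311  0.132]
(467, 226) [ 0.679 -0.47   0.002]
(70, 405) [0.17  0.597 0.06 ]
[181 174  27  25 503] [ 0.443 -0.071  0.06 ] [0.794 0.33  1.334]
[ 240  189  117   34 1663] [ 0.443 -0.14   0.06 ] [0.732 0.147 1.334]
[402 192  30  30 677] [ 0.443 -0.352  0.06 ] [ 0.76  -0.071  1.334]
[452 210  41  31 367] [ 0.443 -0.52   0.06 ] [ 0.708 -0.071  1.334]
[457 255  25  19 279] [ 0.443 -0.468  0.061] [ 0.586 -0.071  1.334]
[109 267  42  28 901] [ 0.443 -0.071  0.06 ] [0.532 0.491 1.334]
[373 268  20  21 237] [ 0.443 -0.24   0.06 ] [ 0.546 -0.071  1.334]
[419 271  22  20 259] [ 0.49  -0.363  0.06 ] [ 0.541 -0.313  0.127]
[159 290  38  25 816] [ 0.413 -0.071  0.06 ] [0.476 0.356 1.334]
[525 292  27  21 314] [ 0.44  -0.646  0.06 ] [ 0.492 -0.071  1.334]
[   0  388   96   92 6644] [ 0.045 -0.071  0.06 ] [0.443 0.697 1.334]
[ 269  441   64   39 1684] [ 0.01  -0.094  0.06 ] [0.443 0.062 1.334]
```

Run:
```python
from h import *
t=np.load('/tmp/top_i.npy')
cv2.imwrite('pics/c3.png',cv2.resize(t[160:240,230:375],None,fx=5,fy=5,interpolation=2))
```

```text
(no output)
```

View pics/c1.png

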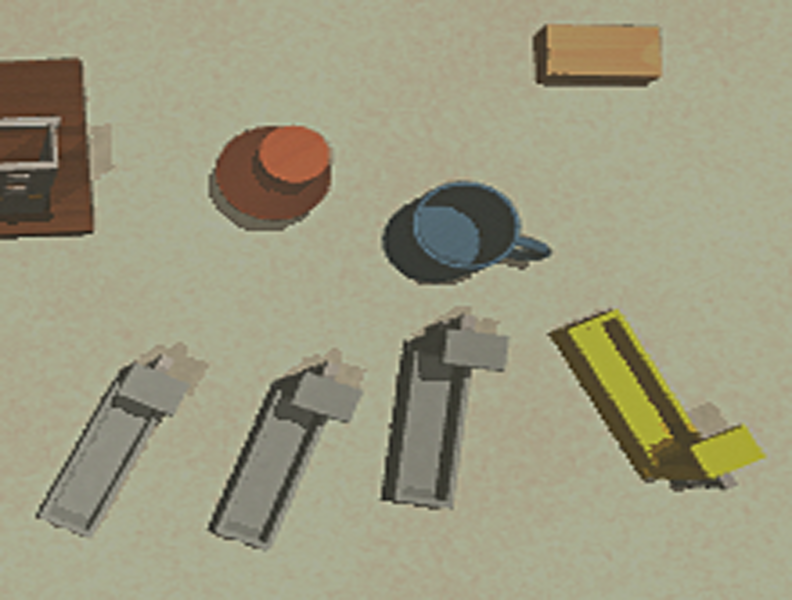

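View pics/c2.png

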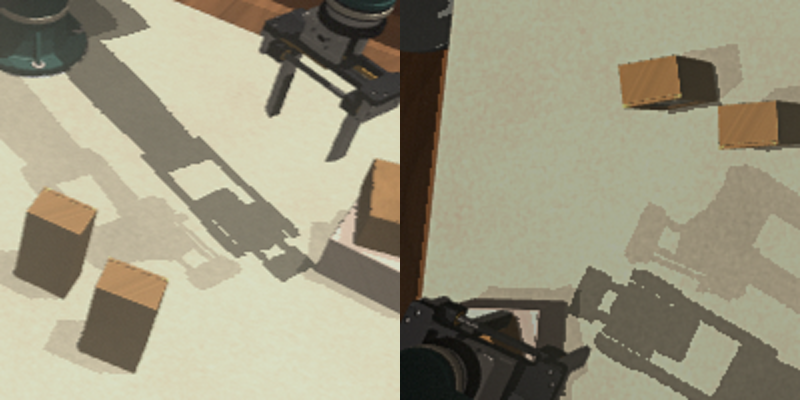

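View pics/c3.png

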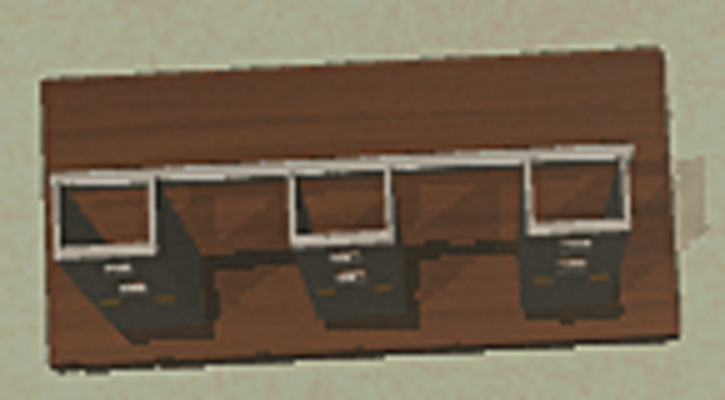

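Run:
```python
from h import *
t=np.load('/tmp/top_i.npy');s=np.load('/tmp/scene_i.npy')
g=lambda a:np.clip(a.astype(float)*1.8,0,255).astype(np.uint8)
cv2.imwrite('pics/c4.png',np.hstack([cv2.resize(g(s[245:355,440:540]),(400,440),interpolation=2),cv2.resize(g(t[255:325,100:215]),(400,440),interpolation=2)]))
W=world('top',np.load('/tmp/top_d.npy'));Ws=world('scene',np.load('/tmp/scene_d.npy'))
def rect(m):
    P=np.array([m[:,0],m[:,1]]).T.astype(np.float32)
    (c,s,a)=cv2.minAreaRect(P);return np.round(c,4),np.round(s,4),np.round(a,1),len(P)
def reg(W,x0,x1,y0,y1,z0,z1):
    m=(W[...,0]>x0)&(W[...,0]<x1)&(W[...,1]>y0)&(W[...,1]<y1)&(W[...,2]>z0)&(W[...,2]<z1)
    return W[m]
print('cartonA',rect(reg(W,.4,.6,.38,.55,.122,.138)))
print('cartonB',rect(reg(W,.36,.52,.22,.38,.122,.138)))
for nm,(y0,y1) in dict(l0=(-.26,-.12),l1=(-.39,-.27),l2=(-.51,-.4)).items():
    pad=reg(W,.4,.62,y0,y1,.11,.13); print(nm,'pad',rect(pad),np.round(np.median(pad,0),4))
    tr=reg(W,.36,.62,y0,y1,.03,.05); print(nm,'rim',rect(tr))
for p in [(251.2,211.2),(298.8,208.8),(345.7,206.3)]:
    c=robot.camera_info('top');K=np.array(c['K']);E=np.array(c['extrinsics']);R=E[:3,:3];C=-R.T@E[:3,3]
    d=R.T@np.linalg.inv(K)@np.array([*p,1]);print('upr',np.round(C+d*(0.218-C[2])/d[2],4))
up=reg(W,.6,.8,-.2,.2,.213,.224);print(rect(up))
pts=reg(Ws,-.2,.5,.4,.9,.03,.4)
r=Ws[240:300,600:640];print(np.round(r[::10,::10],3))
```

```text
cartonA (array([0.4975, 0.4477]), array([0.0569, 0.078 ]), np.float64(11.7), 671)
cartonB (array([0.4448, 0.3169]), array([0.0559, 0.0791]), np.float64(6.1), 669)
l0 pad (array([ 0.515 , -0.2149]), array([0.0439, 0.0303]), np.float64(66.1), 206) [ 0.5153 -0.2147  0.1195]
l0 rim (array([ 0.4685, -0.1934]), array([0.0444, 0.1653]), np.float64(65.0), 239)
l1 pad (array([ 0.5108, -0.3383]), array([0.0448, 0.0304]), np.float64(71.2), 213) [ 0.5105 -0.3377  0.1197]
l1 rim (array([ 0.4627, -0.3205]), array([0.0451, 0.1671]), np.float64(69.5), 282)
l2 pad (array([ 0.5539, -0.4448]), array([0.0449, 0.0305]), np.float64(81.7), 214) [ 0.5539 -0.444   0.1194]
l2 rim (array([ 0.5027, -0.4382]), array([0.047 , 0.1665]), np.float64(82.1), 327)
upr [0.6668 0.1139 0.218 ]
upr [ 0.6749 -0.0014  0.218 ]
upr [ 0.6832 -0.1146  0.218 ]
(array([0.6952, 0.0021]), array([0.0411, 0.2802]), np.float64(4.3), 285)
[[[-0.029  0.514 -0.003]
  [-0.045  0.538 -0.   ]
  [-0.061  0.562  0.003]
  [ 0.084  0.6    0.131]]

 [[ 0.019  0.532  0.   ]
  [ 0.002  0.555  0.003]
  [-0.018  0.578  0.002]
  [ 0.119  0.613  0.127]]

 [[ 0.065  0.55   0.005]
  [ 0.039  0.571 -0.001]
  [ 0.129  0.603  0.089]
  [ 0.162  0.628  0.131]]

 [[ 0.104  0.565  0.004]
  [ 0.082  0.587  0.001]
  [ 0.173  0.618  0.095]
  [ 0.188  0.64   0.123]]

 [[ 0.134  0.58  -0.004]
  [ 0.2    0.609  0.072]
  [ 0.192  0.63   0.08 ]
  [ 0.185  0.651  0.089]]

 [[ 0.203  0.598  0.026]
  [ 0.199  0.62   0.038]
  [ 0.203  0.642  0.058]
  [ 0.199  0.663  0.07 ]]]
```

View pics/c4.png

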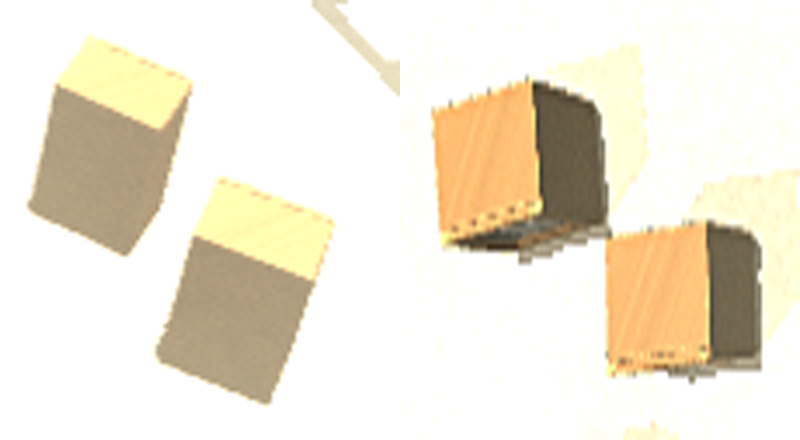

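```bash
cat >> h.py <<'E'
from scipy.spatial.transform import Rotation as Ro
def to(x,y,z,yaw=None,o=None):
    o=o or robot.get_obs()
    R=Ro.from_euler('xyz',o['ee_rot']).as_matrix()
    d=R.T@(np.array([x,y,z])-o['tool_pos'])*100
    c=0
    if yaw is not None:
        c=-(yaw-o['ee_rot'][2]); c=(c+np.pi)%(2*np.pi)-np.pi
    print('MOVE %.2f %.2f %.2f %.3f'%(*d,c))
def obs():
    o=robot.get_obs();print('t',o['time'],'p',np.round(o['tool_pos'],4),'rot',np.round(o['ee_rot'],4),'F',np.round(o['wrist_force'],1),'w',round(o['width'],4),'q',np.round(o['joint_positions'],2))
E
python3 - <<'E'
from h import *
to(.35,.307,.2,1.676);obs()
E
```

```text
MOVE -13.76 21.70 0.47 -0.471
t 0.1 p [0.1966 0.5132 0.2044] rot [-3.1415e+00  2.0000e-03  1.2049e+00] F [ 0.2 -0.2 -0.7] w 0.0943 q [ 1.1   0.09  1.37 -0.    1.68 -0.1 ]
```

```bash
python3 -m inch '-3 5 0.4 -0.1 0.5;-6 10 0.4 -0.2 0.5;-9 15 0.4 -0.3 0.5;-12 19 0.4 -0.4 0.5;-13.8 21.7 0.5 -0.47 0.5;-13.8 21.7 0.5 -0.47 0.5;-13.8 21.7 0.5 -0.47 0.5;-13.8 21.7 0.5 -0.47 0.5'
python3 - <<'E'
from h import *
snap('top','top1.png');snap('scene','scene1.png')
t=np.load('/tmp/top_i.npy');s=np.load('/tmp/scene_i.npy')
cv2.imwrite('pics/c5.png',np.hstack([cv2.resize(s[160:360,440:640],None,fx=2,fy=2,interpolation=2),cv2.resize(t[280:480,0:200],None,fx=2,fy=2)]))
to(.35,.307,.1,1.676);obs()
E
```

```text
time: 0.77
tool_pos: [0.3509, 0.3046, 0.1992]
ee_rot: [-3.14, 0.002, 1.67]
wrist_force: [-0.9, 1.0, -0.7]
width: 0.0478
MOVE 0.01 0.08 9.94 -0.002
t 0.8667 p [0.3494 0.307  0.1994] rot [-3.1395e+00  1.1000e-03  1.6744e+00] F [ 0.4  0.1 -0.3] w 0.0469 q [ 0.6  -0.1   1.57  0.    1.68 -1.08]
```

View pics/c5.png

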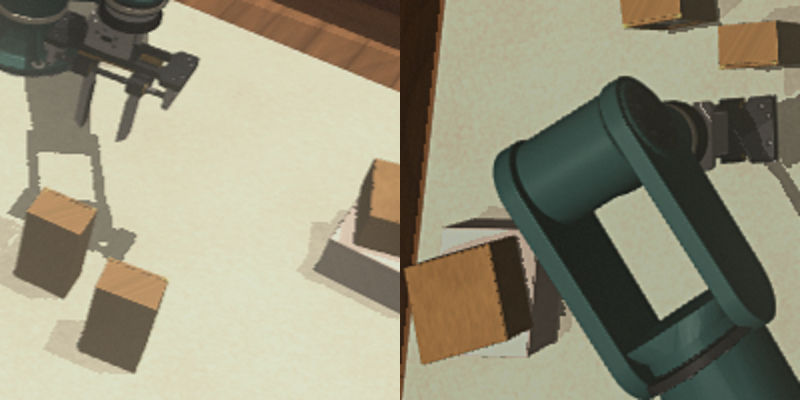

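```bash
python3 -m inch '0 0.1 3 0 0.5;0 0.1 6 0 0.5;0 0.1 9 0 0.5;0 0.1 9.5 0 0.5;0 2 9.5 0 0.5;0 4 9.5 0 0.5;0 5 9.5 0 0.5;0 5.7 9.5 0 0.5;0 6.4 9.5 0 0.5;0 7.1 9.5 0 0.5;0 7.8 9.5 0 0.5;0 8.5 9.5 0 0.5;0 9.2 9.5 0 0.5;0 9.9 9.5 0 0.5;0 10.6 9.5 0 0.5;0 11.3 9.5 0 0.5'
python3 - <<'E'
from h import *
obs();snap('scene','scene2.png')
E
```

```text
time: 2.2
tool_pos: [0.4624, 0.3185, 0.104]
ee_rot: [-3.14, 0.001, 1.674]
wrist_force: [-0.4, -0.4, 0.1]
width: 0.047
t 2.2 p [0.4624 0.3185 0.104 ] rot [-3.1395e+00  1.1000e-03  1.6742e+00] F [-0.4 -0.4  0.1] w 0.047 q [ 0.5   0.16  1.5  -0.    1.49 -1.17]
```

View pics/scene2.png

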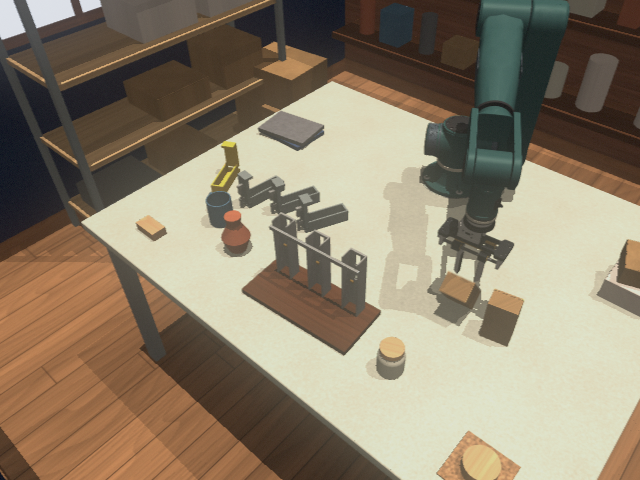

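```bash
python3 -m inch '0 0.7 0 0 0.5;0 1.4 0 0 0.5;0 2.1 0 0 0.5;0 2.8 0 0 0.5;0 3.5 0 0 0.5;0 3.5 0 0 0.5;0 3.5 0 0 0.5;0 1 -1 0 0.5;0 -4 -6 0 0.5;0 -6 -10 0 0.5;0 -6 -10 0 0.5;0 -6 -10 0 0.5'
python3 - <<'E'
from h import *
obs();snap('scene','scene3.png')
y=1.571+.204;print(.4975-.09*np.cos(.204),.4477-.09*np.sin(.204))
to(.4975-.095*np.cos(.204),.4477-.095*np.sin(.204),.2,y)
E
```

```text
time: 3.25
tool_pos: [0.4036, 0.3141, 0.2119]
ee_rot: [3.132, -0.005, 1.676]
wrist_force: [0.4, -0.1, 1.1]
width: 0.0473
t 3.25 p [0.4036 0.3141 0.2119] rot [ 3.1319 -0.0049  1.6759] F [ 0.4 -0.1  1.1] w 0.0473 q [ 0.55 -0.01  1.46  0.    1.68 -1.13]
0.40936623440964726 0.4294670802430122
MOVE 11.41 1.22 0.92 -0.100
```

View pics/scene3.png

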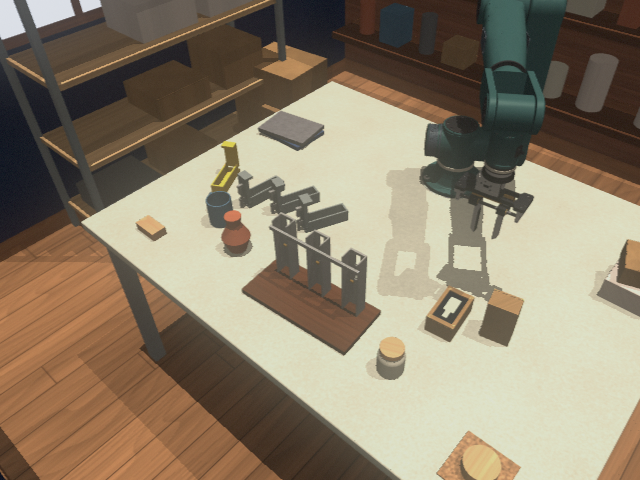

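```bash
python3 -m inch '3 0.3 0 -0.03 0.5;6 0.6 0 -0.06 0.5;9 1 0.9 -0.1 0.5;11.4 1.2 0.9 -0.1 0.5;11.4 1.2 0.9 -0.1 0.5;11.4 1.2 0.9 -0.1 0.5;11.4 1.2 0.9 -0.1 0.5'
python3 - <<'E'
from h import *
obs();to(.4975-.095*np.cos(.204),.4477-.095*np.sin(.204),.104,1.775)
E
```

```text
time: 3.88
tool_pos: [0.4042, 0.4275, 0.1989]
ee_rot: [3.136, -0.0, 1.775]
wrist_force: [0.5, -0.1, 0.1]
width: 0.0466
t 3.8833 p [0.4042 0.4275 0.1989] rot [ 3.136e+00 -4.000e-04  1.775e+00] F [ 0.5 -0.1  0.1] w 0.0466 q [ 0.72  0.17  1.29 -0.    1.68 -1.06]
MOVE 0.09 -0.01 9.49 -0.000
```

```bash
python3 -m inch '0 0 3 0 0.5;0 0 6 0 0.5;0 0 9 0 0.5;0 0 9.5 0 0.5;0 2 9.5 0 0.5;0 4 9.5 0 0.5;0 5 9.5 0 0.5;0 5.7 9.5 0 0.5;0 6.4 9.5 0 0.5;0 7.1 9.5 0 0.5;0 7.8 9.5 0 0.5;0 8.5 9.5 0 0.5;0 9.2 9.5 0 0.5;0 9.9 9.5 0 0.5;0 10.6 9.5 0 0.5;0 11.3 9.5 0 0.5;0 12 9.5 0 0.5;0 12.7 9.5 0 0.5;0 13.4 9.5 0 0.5;0 14.1 9.5 0 0.5'
python3 -m inch '0 0.7 0 0 0.5;0 1 0 0 0.5;0 1 0 0 0.5;0 -1 -1 0 0.5;0 -4 -6 0 0.5;0 -6 -10 0 0.5;0 -6 -10 0 0.5;0 -6 -10 0 0.5'
python3 - <<'E'
from h import *
obs();snap('scene','scene4.png')
# go toward first ledge l2? compute via high point
to(.35,0,.25,1.3)
E
```

```text
time: 5.55
tool_pos: [0.5435, 0.4563, 0.1046]
ee_rot: [3.136, -0.0, 1.775]
wrist_force: [0.1, -0.5, 0.5]
width: 0.047
time: 6.22
tool_pos: [0.4842, 0.4458, 0.2125]
ee_rot: [3.125, -0.006, 1.777]
wrist_force: [0.1, 0.7, 0.5]
width: 0.0473
t 6.2167 p [0.4842 0.4458 0.2125] rot [ 3.1254 -0.0062  1.7768] F [0.1 0.7 0.5] w 0.0473 q [ 0.66  0.32  1.09 -0.    1.72 -1.12]
MOVE -40.82 -22.19 -4.55 0.476
```

View pics/scene4.png

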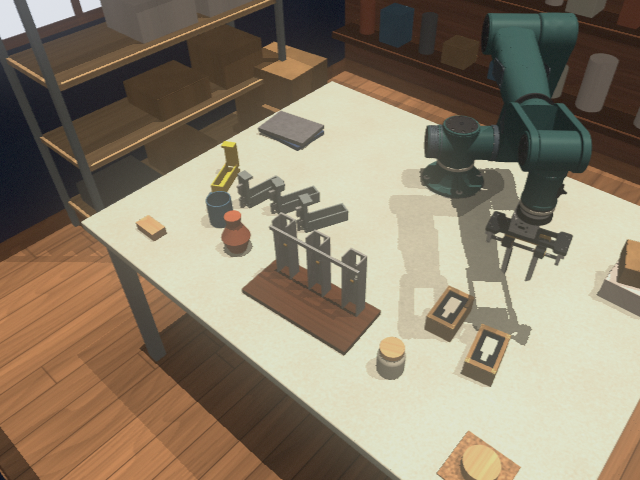

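```bash
python3 -m inch '-4 -2 -2 0.05 0;-8 -4 -4 0.1 0;-12 -6.5 -4.5 0.15 0;-16 -8.5 -4.5 0.2 0;-20 -11 -4.5 0.25 0;-24 -13 -4.5 0.3 0;-28 -15 -4.5 0.35 0;-32 -17 -4.5 0.4 0;-36 -19.5 -4.5 0.45 0;-40.8 -22.2 -4.5 0.476 0;-40.8 -22.2 -4.5 0.476 0;-40.8 -22.2 -4.5 0.476 0;-40.8 -22.2 -4.5 0.476 0;-40.8 -22.2 -4.5 0.476 0;-40.8 -22.2 -4.5 0.476 0'
cat >> h.py <<'E'
def rect(m):
    P=np.array([m[:,0],m[:,1]]).T.astype(np.float32)
    (c,s,a)=cv2.minAreaRect(P);return np.round(c,4),np.round(s,4),round(a,1),len(P)
def reg(W,x0,x1,y0,y1,z0,z1):
    m=(W[...,0]>x0)&(W[...,0]<x1)&(W[...,1]>y0)&(W[...,1]<y1)&(W[...,2]>z0)&(W[...,2]<z1)
    return W[m]
E
python3 - <<'E'
from h import *
obs();im,d=snap('top','top2.png');W=world('top',d)
for nm,(y0,y1) in dict(l0=(-.26,-.12),l1=(-.39,-.27),l2=(-.51,-.4)).items():
    pad=reg(W,.4,.62,y0,y1,.11,.13); print(nm,'pad',rect(pad),np.round(np.median(pad,0),4))
    tr=reg(W,.36,.62,y0,y1,.03,.05); print(nm,'rim',rect(tr))
cv2.imwrite('pics/c6.png',cv2.resize(im[160:240,230:375],None,fx=5.4,fy=5.4,interpolation=2))
cv2.imwrite('pics/c7.png',cv2.resize(im[240:340,340:490],None,fx=5,fy=5,interpolation=2))
print(np.round(reg(W,.0,.25,.5,.8,.11,.2).mean(0),3),rect(reg(W,.0,.25,.5,.8,.12,.2)))
E
```

```text
time: 7.52
tool_pos: [0.3499, 0.0008, 0.2483]
ee_rot: [3.135, -0.01, 1.3]
wrist_force: [0.1, 0.8, 0.3]
width: 0.0939
t 7.5167 p [0.3499 0.0008 0.2483] rot [ 3.1346 -0.0096  1.3005] F [0.1 0.8 0.3] w 0.0939 q [-0.17 -0.38  1.7   0.01  1.82 -1.47]
l0 pad (array([ 0.515 , -0.2151]), array([0.0438, 0.0305]), 66.1, 203) [ 0.5152 -0.2148  0.1196]
l0 rim (array([ 0.4683, -0.1932]), array([0.0444, 0.1647]), 65.2, 240)
l1 pad (array([ 0.5108, -0.3382]), array([0.0446, 0.0304]), 68.8, 213) [ 0.5106 -0.3378  0.1195]
l1 rim (array([ 0.4625, -0.3207]), array([0.0455, 0.1669]), 69.4, 285)
l2 pad (array([ 0.5536, -0.4449]), array([0.0454, 0.0307]), 82.0, 216) [ 0.5539 -0.4442  0.1193]
l2 rim (array([ 0.5029, -0.4379]), array([0.0469, 0.1669]), 82.6, 327)
[0.121 0.655 0.129] (array([0.1194, 0.6594]), array([0.1203, 0.1158]), 16.9, 2326)
```

View pics/top2.png

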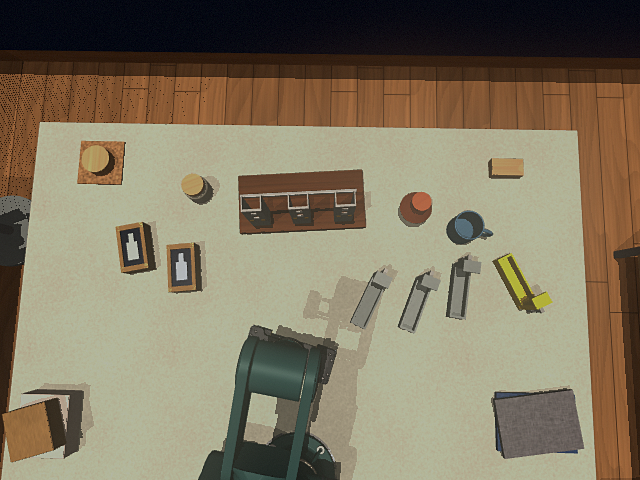

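View pics/c6.png

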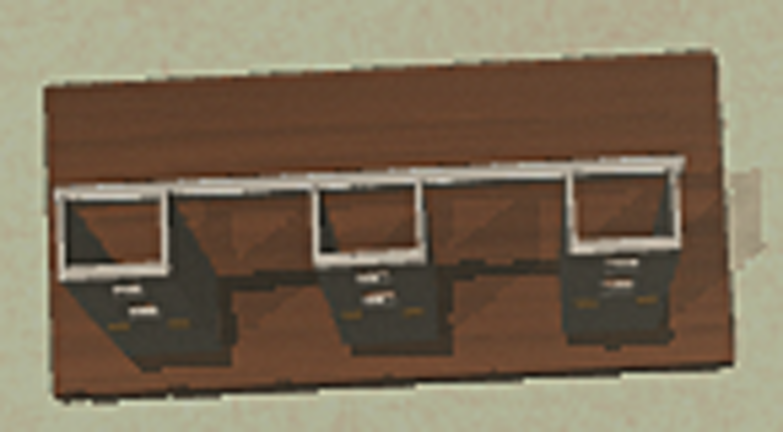

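View pics/c7.png

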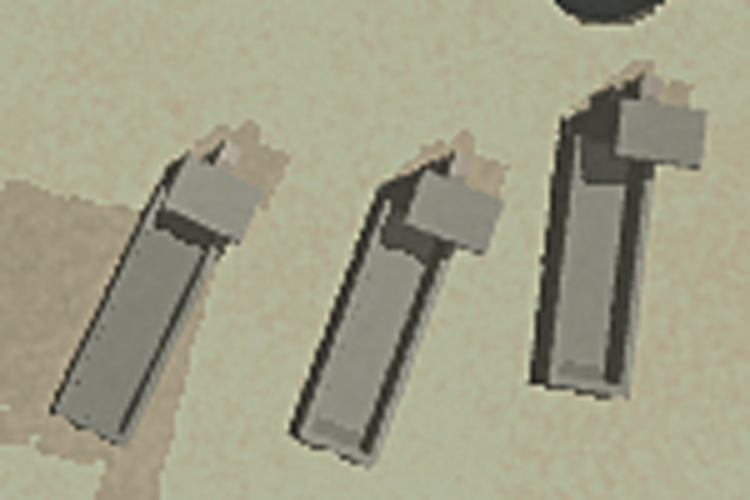

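Run:
```python
from h import *
W=world('top',np.load('/tmp/top_d.npy'))
for c,y in ((.667,.114),(.675,-.001),(.683,-.115)):
    P=reg(W,c-.02,c+.012,y-.024,y+.024,.06,.212)
    A=np.c_[P[:,1]-y,P[:,2]-.15,np.ones(len(P))]
    s,*_=np.linalg.lstsq(A,P[:,0],rcond=None);r=P[:,0]-A@s;k=abs(r)<.006
    s,*_=np.linalg.lstsq(A[k],P[k,0],rcond=None);print(len(P),k.sum(),np.round(s,4),r[k].std(), P[:,1].min(),P[:,1].max())
obs();to(.4515,-.1857,.16,1.138)
```

```text
229 221 [-0.0876  0.0052  0.6682] 0.001625122602896295 0.09030065297293477 0.13784990125276356
200 196 [-0.0686  0.0026  0.676 ] 0.001225068441545774 -0.024284543907002853 0.02262717369897951
211 210 [-0.0732  0.0055  0.6845] 0.001568607131394568 -0.13896925675960098 -0.09124583361816078
t 7.5667 p [0.35   0.0011 0.2486] rot [ 3.1342 -0.0095  1.3017] F [ 0.2 -0.3 -1.7] w 0.0937 q [-0.17 -0.38  1.69  0.01  1.82 -1.47]
MOVE -15.39 14.68 8.82 0.164
```

```bash
python3 -m inch '-3 3 1 0.03 0;-6 6 2 0.06 0;-9 9 4 0.1 0;-12 12 6 0.14 0;-15.4 14.7 8 0.16 0;-15.4 14.7 8.8 0.16 0;-15.4 14.7 8.8 0.16 0;-15.4 14.7 8.8 0.16 0;-15.4 14.7 8.8 0.16 0'
python3 - <<'E'
from h import *
obs();to(.4515,-.1857,.006,1.138)
im,d=snap('top','top3.png');W=world('top',d)
cv2.imwrite('pics/c8.png',cv2.resize(im[220:360,330:530],None,fx=4,fy=4,interpolation=2))
E
```

```text
time: 8.32
tool_pos: [0.4522, -0.1843, 0.1606]
ee_rot: [3.136, -0.011, 1.144]
wrist_force: [0.2, -0.4, 0.4]
width: 0.0938
t 8.3167 p [ 0.4522 -0.1843  0.1606] rot [ 3.1361 -0.0112  1.144 ] F [ 0.2 -0.4  0.4] w 0.0938 q [-0.51 -0.04  1.59  0.01  1.59 -1.66]
MOVE -0.33 -0.09 15.45 0.006
```

View pics/c8.png

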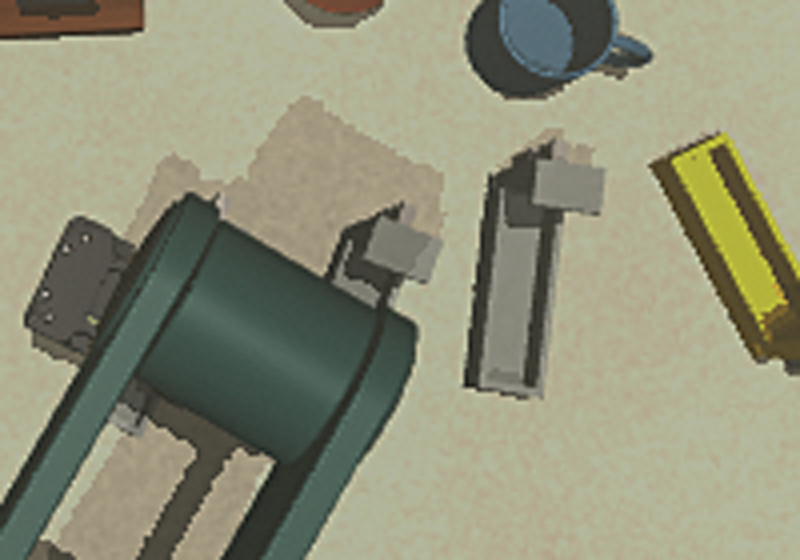

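```bash
python3 -m inch '-0.3 -0.1 3 0 0;-0.3 -0.1 6 0 0;-0.3 -0.1 9 0 0;-0.3 -0.1 12 0 0;-0.3 -0.1 14 0 0;-0.3 -0.1 15.4 0 0;-0.3 -0.1 15.4 0 0;-0.3 -0.1 15.4 0 0;-0.3 -0.1 15.4 0 1;-0.3 -0.1 15.4 0 1;-0.3 -0.1 15.4 0 1;-0.3 -0.1 15.4 0 1;-0.3 -0.1 15.4 0 1;-0.3 -0.1 15.4 0 1;-0.3 -0.1 15.4 0 1'
python3 - <<'E'
from h import *
obs()
E
```

```text
time: 9.62
tool_pos: [0.4519, -0.1857, 0.0074]
ee_rot: [3.134, -0.011, 1.144]
wrist_force: [-0.1, 0.1, -1.1]
width: 0.0504
t 9.6167 p [ 0.4519 -0.1857  0.0074] rot [ 3.1343 -0.0109  1.144 ] F [-0.1  0.1 -1.1] w 0.0504 q [-0.51  0.08  1.79  0.01  1.27 -1.66]
```

```bash
python3 -m inch '0 0 0 0 1;0 0 0 0 1;0 0 0 0 1;0 0 0 0 1'
python3 -m inch '0 0 -1 0 1;0 0 -3 0 1;0 0 -6 0 1;0 0 -10 0 1;0 0 -14 0 1;0 0 -16 0 1;0 0 -16 0 1;0 0 -16 0 1'
python3 - <<'E'
from h import *
obs()
psi=.0717
# slot0 standoff: mid = slot -(0.085+0.06) along x
sx,sy=.6676,.1140
for s in (.08,):
    to(sx-(.085+s)*np.cos(psi),sy-(.085+s)*np.sin(psi),.16,np.pi/2+psi)
E
```

```text
time: 9.95
tool_pos: [0.4519, -0.1856, 0.0074]
ee_rot: [3.134, -0.011, 1.144]
wrist_force: [0.8, 1.4, 0.1]
width: 0.044
time: 10.62
tool_pos: [0.4503, -0.187, 0.1679]
ee_rot: [3.133, -0.011, 1.144]
wrist_force: [0.7, -0.0, -5.0]
width: 0.044
t 10.6167 p [ 0.4503 -0.187   0.1679] rot [ 3.1328 -0.0107  1.144 ] F [ 0.7 -0.  -5. ] w 0.044 q [-0.52 -0.05  1.58  0.01  1.6  -1.66]
MOVE 28.49 -7.18 1.04 -0.499
```

```bash
python3 -m inch '3 -0.8 0 -0.06 1;6 -1.6 0 -0.12 1;9 -2.4 0 -0.18 1;12 -3.2 0 -0.24 1;15 -4 0 -0.3 1;18 -4.8 0 -0.36 1;21 -5.6 0.5 -0.42 1;24 -6.4 1 -0.48 1;27 -7 1 -0.499 1;28.5 -7.2 1 -0.499 1;28.5 -7.2 1 -0.499 1;28.5 -7.2 1 -0.499 1;28.5 -7.2 1 -0.499 1;28.5 -7.2 1 -0.499 1'
python3 - <<'E'
from h import *
obs()
im,d=snap('top','top4.png');W=world('top',d);im2,d2=snap('scene','scene5.png')
cv2.imwrite('pics/c9.png',cv2.resize(im[160:300,200:400],None,fx=4,fy=4,interpolation=2))
cv2.imwrite('pics/c10.png',cv2.resize(im2[180:340,230:430],None,fx=4,fy=3.6,interpolation=2))
P=reg(W,.5,.66,.0,.2,.26,.29);print(len(P),rect(P) if len(P) else 0, np.round(np.median(P,0),4))
psi=.0717
sx,sy=.6676,.1140
to(sx-.165*np.cos(psi),sy-.165*np.sin(psi),.1224,np.pi/2+psi)
E
```

```text
time: 11.78
tool_pos: [0.502, 0.1013, 0.1589]
ee_rot: [3.132, -0.005, 1.642]
wrist_force: [-0.3, -0.4, -2.5]
width: 0.044
t 11.7833 p [0.502  0.1013 0.1589] rot [ 3.1316 -0.0047  1.6416] F [-0.3 -0.4 -2.5] w 0.044 q [ 0.09  0.01  1.55  0.    1.58 -1.56]
166 (array([0.5627, 0.0843]), array([0.0967, 0.0382]), 56.8, 166) [0.5773 0.1048 0.2718]
MOVE 0.07 0.02 3.74 -0.001
```

View pics/c9.png

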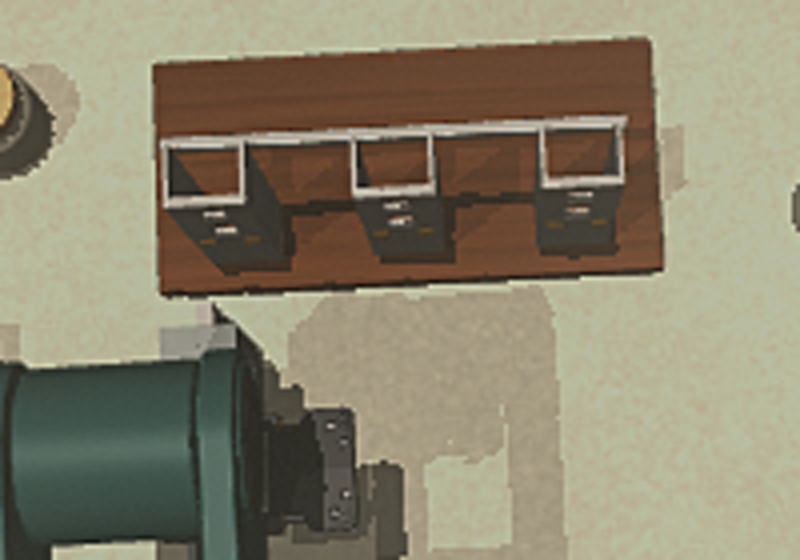

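View pics/c10.png

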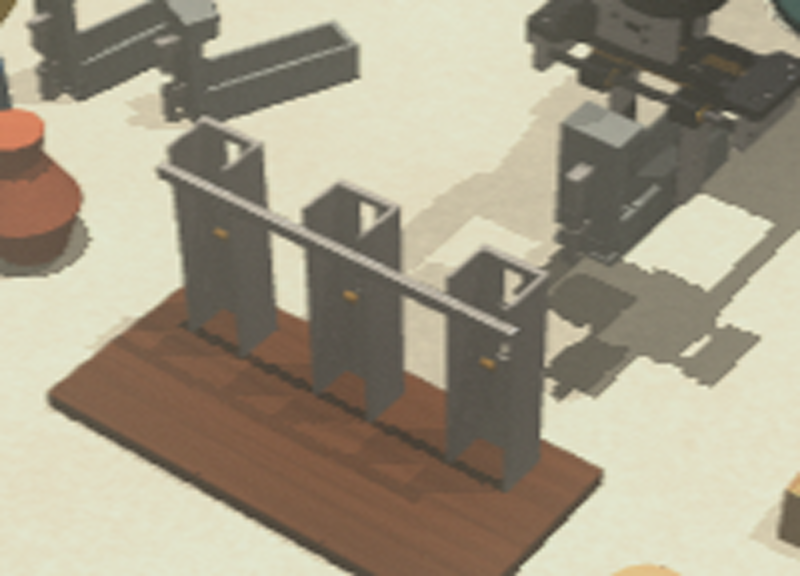

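Run:
```python
from h import *
for n in('scene','top'):
    W=world(n,np.load('/tmp/%s_d.npy'%n))
    P=reg(W,.552,.605,.06,.15,.264,.279);print(n,len(P),rect(P), np.round(np.median(P,0),4))
    Q=reg(W,.55,.61,.06,.15,.18,.255);print(rect(Q))
    # check uprights
    U=reg(W,.655,.72,.08,.15,.21,.225);print('U0',rect(U),np.round(U.mean(0),4))
```

```text
scene 180 (array([0.5738, 0.1066]), array([0.0375, 0.0449]), 5.5, 180) [0.578  0.1076 0.2713]
(array([0.5819, 0.1165]), array([0.0373, 0.0585]), 45.6, 411)
U0 (array([0.6895, 0.1161]), array([0.0421, 0.0542]), 5.0, 132) [0.6843 0.1159 0.2156]
top 142 (array([0.5775, 0.1063]), array([0.0187, 0.0433]), 4.0, 142) [0.578  0.1084 0.2715]
(array([0.5846, 0.0936]), array([0.0513, 0.017 ]), 40.8, 68)
U0 (array([0.6864, 0.1166]), array([0.0385, 0.051 ]), 3.8, 107) [0.6784 0.1153 0.2165]
```

```bash
python3 -m inch '0.1 0 2 0 1;0.1 0 3.7 0 1;0.1 0 3.7 0 1;0.1 1.5 3.7 0 1;0.1 3 3.7 0 1;0.1 4.5 3.7 0 1;0.1 5.3 3.7 0 1;0.1 5.3 3.7 0 1;0.1 5.3 3.7 0 1;0.1 5.3 3.7 0 1'
python3 - <<'E'
from h import *
obs()
im,d=snap('top','top5.png');W=world('top',d);im2,d2=snap('scene','scene6.png')
cv2.imwrite('pics/c11.png',np.hstack([cv2.resize(im[170:250,220:300],(400,400),interpolation=2),cv2.resize(im2[210:330,310:430],(400,400),interpolation=2)]))
psi=.0717
sx,sy=.6676,.1146
to(sx-.085*np.cos(psi),sy-.085*np.sin(psi),.1224,np.pi/2+psi)
for n in('scene','top'):
    W=world(n,np.load('/tmp/%s_d.npy'%n))
    P=reg(W,.60,.66,.06,.16,.227,.243);print(n,len(P),rect(P), np.round(np.median(P,0),4))
E
```

```text
time: 12.72
tool_pos: [0.5551, 0.106, 0.1236]
ee_rot: [3.131, -0.005, 1.641]
wrist_force: [0.1, 0.1, -3.4]
width: 0.0441
t 12.7167 p [0.5551 0.106  0.1236] rot [ 3.1305 -0.005   1.641 ] F [ 0.1  0.1 -3.4] w 0.0441 q [ 0.09  0.14  1.47  0.    1.52 -1.56]
MOVE 0.04 2.79 0.15 -0.001
scene 189 (array([0.6288, 0.1116]), array([0.0349, 0.0448]), 7.1, 189) [0.6309 0.1131 0.2356]
top 27 (array([0.6368, 0.1185]), array([0.0055, 0.0258]), 1.1, 27) [0.6366 0.1178 0.2358]
```

View pics/c11.png

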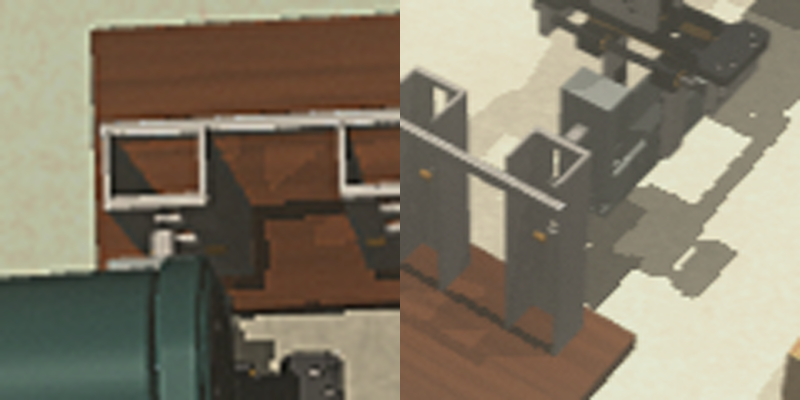

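```bash
python3 -m inch '0 0.7 0.1 0 1;0 1.4 0.1 0 1;0 2 0.1 0 1;0 2.3 0.1 0 1;0 2.6 0.1 0 1;0 2.8 0.1 0 1;0 2.8 0.1 0 1;0 2.8 0.1 0 1'
python3 - <<'E'
from h import *
obs()
E
```

```text
time: 13.48
tool_pos: [0.5827, 0.108, 0.1226]
ee_rot: [3.131, -0.005, 1.641]
wrist_force: [-0.7, 0.9, -3.8]
width: 0.044
t 13.4833 p [0.5827 0.108  0.1226] rot [ 3.1312 -0.0049  1.6413] F [-0.7  0.9 -3.8] w 0.044 q [ 0.08  0.2   1.41  0.    1.52 -1.56]
```

```bash
python3 -m inch '0 0.1 0 0 1;0 0.2 0 0 1;0 0.3 0 0 1;0 0.3 0 0 1'
python3 - <<'E'
from h import *
obs()
E
```

```text
time: 13.82
tool_pos: [0.5827, 0.108, 0.1223]
ee_rot: [3.138, -0.004, 1.642]
wrist_force: [-9.0, -1.5, -0.7]
width: 0.0435
t 13.8167 p [0.5827 0.108  0.1223] rot [ 3.1382 -0.0044  1.6417] F [-9.  -1.5 -0.7] w 0.0435 q [ 0.09  0.21  1.4   0.    1.53 -1.56]
```

```bash
python3 -m inch '0 0 0 0 1;0 0 0.4 0 1;0 0 0.8 0 1;0 0 1.1 0 1;0 0 1.3 0 1;0 0 1.3 0 1'
python3 - <<'E'
from h import *
obs()
im2,d2=snap('scene','scene7.png')
W=world('scene',d2);P=reg(W,.63,.69,.06,.16,.2,.235);h=P[:,2];print(np.histogram(h,bins=14))
E
```

```text
time: 14.32
tool_pos: [0.5824, 0.1078, 0.1096]
ee_rot: [3.139, -0.004, 1.641]
wrist_force: [-5.5, -0.4, 1.7]
width: 0.0439
t 14.3167 p [0.5824 0.1078 0.1096] rot [ 3.1387 -0.004   1.6415] F [-5.5 -0.4  1.7] w 0.0439 q [ 0.09  0.21  1.42  0.    1.51 -1.56]
(array([19, 10,  9, 14, 14, 19, 35, 37, 34, 39, 62, 49, 19,  2]), array([0.20014623, 0.20242733, 0.20470844, 0.20698954, 0.20927064,
       0.21155174, 0.21383284, 0.21611394, 0.21839504, 0.22067614,
       0.22295725, 0.22523835, 0.22751945, 0.22980055, 0.23208165]))
```

```bash
python3 -m inch '0 0 0 0 0;0 0 0 0 0;0 0 0 0 0;0 0 0 0 0;0 0 0 0 0;0 0 0 0 0;0 0 -3 0 0;0 0 -6 0 0;0 0 -9 0 0.3;0 0 -12 0 0.6;0 0 -15 0 1;0 0 -15 0 1;0 0 -15 0 1;0 0 -15 0 1;0 0 -15 0 1;0 0 -15 0 1;0 0 -15 0 1;0 0 -15 0 1'
python3 - <<'E'
from h import *
obs()
im,d=snap('top','top8.png');im2,d2=snap('scene','scene8.png')
W=world('scene',d2);P=reg(W,.63,.665,.06,.16,.2,.235);print(rect(P),np.median(P,0))
cv2.imwrite('pics/c12.png',np.hstack([cv2.resize(im[170:250,220:300],(400,400),interpolation=2),cv2.resize(im2[210:330,310:430],(400,400),interpolation=2)]))
psi=.0717
sx,sy=.6676,.1146
to(sx-.015*np.cos(psi),sy-.015*np.sin(psi),.225,np.pi/2+psi)
E
```

```text
time: 15.87
tool_pos: [0.5816, 0.1072, 0.2584]
ee_rot: [3.141, -0.004, 1.641]
wrist_force: [-0.2, 0.1, 0.1]
width: 0.0308
t 15.8667 p [0.5816 0.1072 0.2584] rot [ 3.141  -0.0039  1.6414] F [-0.2  0.1  0.1] w 0.0308 q [ 0.08  0.18  1.17  0.    1.8  -1.56]
(array([0.6482, 0.1134]), array([0.0331, 0.0495]), 1.3, 213) [0.65387502 0.11542421 0.22324274]
MOVE 0.12 7.10 3.41 -0.001
```

View pics/c12.png

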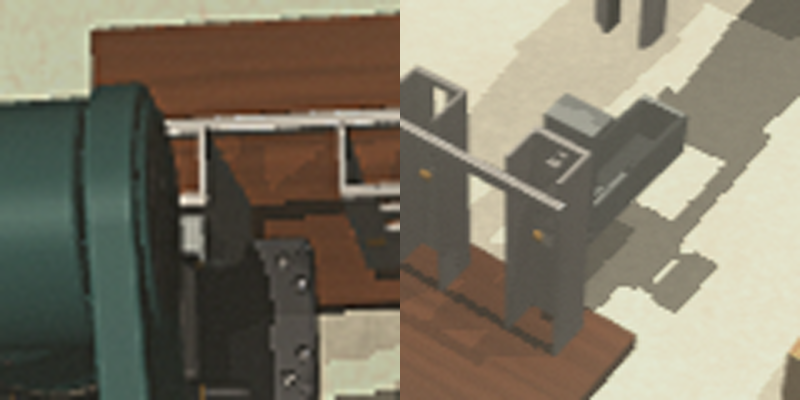

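```bash
python3 -m inch '0.1 2 0 0 1;0.1 4 0 0 1;0.1 6 0 0 1;0.1 7 0 0 1;0.1 7 0 0 1;0.1 7 0 0 1;0.1 7 1.5 0 1;0.1 7 2.5 0 1;0.1 7 3.2 0 1;0.1 7 3.5 0 1;0.1 7 3.8 0 1;0.1 7 4.1 0 1;0.1 7 4.4 0 1;0.1 7 4.7 0 1;0.1 7 4.9 0 1;0.1 7 4.9 0 1'
python3 - <<'E'
from h import *
obs()
E
```

```text
time: 17.3
tool_pos: [0.6537, 0.1136, 0.2137]
ee_rot: [3.13, -0.004, 1.642]
wrist_force: [2.6, 0.9, 5.6]
width: 0.0006
t 17.3 p [0.6537 0.1136 0.2137] rot [ 3.1305 -0.0042  1.6415] F [2.6 0.9 5.6] w 0.0006 q [ 0.08  0.33  1.06  0.    1.73 -1.56]
```

```bash
python3 -m inch '0 0 0.2 0 1;0 0 0.5 0 1;0 0 0.8 0 1;0 0 1 0 1;0 0 1 0 1'
python3 - <<'E'
from h import *
obs()
E
```

```text
time: 17.72
tool_pos: [0.6548, 0.1137, 0.2097]
ee_rot: [3.122, -0.004, 1.642]
wrist_force: [-1.5, -0.8, 15.7]
width: 0.0004
t 17.7167 p [0.6548 0.1137 0.2097] rot [ 3.122  -0.0043  1.6416] F [-1.5 -0.8 15.7] w 0.0004 q [ 0.08  0.33  1.08  0.    1.72 -1.56]
```

```bash
python3 -m inch '0 0 0.5 0 1;0 0 1 0 1;0 0 1 0 1;0 0 -1 0 1;0 0 -5 0 1;0 -5 -7 0 0.6;0 -10 -7 0 0.3;0 -15 -7 0 0;0 -17 -7 0 0;0 -17 -7 0 0;0 -17 -7 0 0;0 -17 -7 0 0'
python3 - <<'E'
from h import *
obs()
im,d=snap('top','top9.png');im2,d2=snap('scene','scene9.png')
W=world('scene',d2);P=reg(W,.63,.665,.06,.16,.19,.235);print(rect(P),np.median(P,0))
W=world('top',d);P=reg(W,.63,.665,.06,.16,.19,.235);print(rect(P),np.median(P,0))
P=reg(W,.53,.63,.06,.16,.11,.15);print(rect(P),np.median(P,0))
cv2.imwrite('pics/c13.png',np.hstack([cv2.resize(im[170:250,220:300],(400,400),interpolation=2),cv2.resize(im2[210:330,310:430],(400,400),interpolation=2)]))
for nm,(y0,y1) in dict(l1=(-.39,-.27),l2=(-.51,-.4)).items():
    pad=reg(W,.4,.62,y0,y1,.11,.13); print(nm,'pad',rect(pad),np.round(np.median(pad,0),4))
    tr=reg(W,.36,.62,y0,y1,.03,.05); print(nm,'rim',rect(tr))
E
```

```text
time: 18.72
tool_pos: [0.4839, 0.1013, 0.2761]
ee_rot: [3.122, -0.004, 1.642]
wrist_force: [0.0, -0.8, -0.5]
width: 0.0438
t 18.7167 p [0.4839 0.1013 0.2761] rot [ 3.1216 -0.0042  1.6417] F [ 0.  -0.8 -0.5] w 0.0438 q [ 0.09 -0.06  1.38  0.    1.8  -1.55]
(array([0.649 , 0.1126]), array([0.0313, 0.0474]), 3.6, 141) [0.6504533  0.11546256 0.20874547]
(array([0.6498, 0.1127]), array([0.0307, 0.0445]), 3.4, 238) [0.64933942 0.11253963 0.20914023]
(array([0.5809, 0.1082]), array([0.1006, 0.0448]), 3.8, 171) [0.59333325 0.09115324 0.12601353]
l1 pad (array([ 0.5108, -0.3384]), array([0.0449, 0.0304]), 68.4, 213) [ 0.5106 -0.3377  0.1197]
l1 rim (array([ 0.4628, -0.3203]), array([0.0454, 0.1672]), 69.8, 287)
l2 pad (array([ 0.5535, -0.4446]), array([0.045, 0.03 ]), 83.0, 215) [ 0.5538 -0.4443  0.1197]
l2 rim (array([ 0.5028, -0.4381]), array([0.0462, 0.1666]), 82.2, 325)
```

View pics/c13.png

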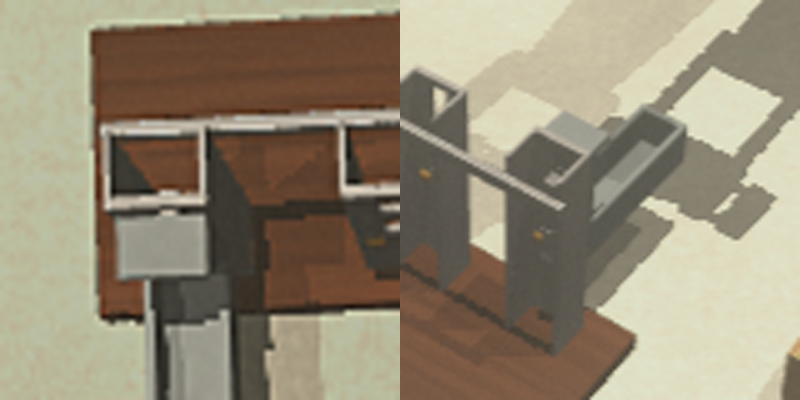

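View pics/top9.png

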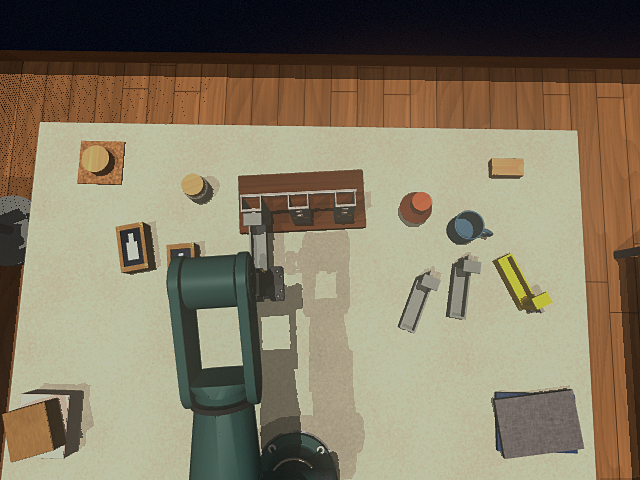

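Run:
```python
from h import *
obs();to(.4452,-.3134,.17,1.209)
```

```text
t 18.8167 p [0.485  0.1013 0.2758] rot [ 3.1224 -0.0042  1.6414] F [ 0.7  0.4 -0.2] w 0.0515 q [ 0.09 -0.05  1.38  0.    1.8  -1.55]
MOVE -41.13 -7.10 10.28 0.432
```

```bash
python3 -m inch '-4 -2 0 0.05 0;-8 -3 0 0.1 0;-12 -4 1 0.15 0;-16 -5 2 0.2 0;-20 -6 4 0.25 0;-24 -7 5 0.3 0;-28 -7 6 0.35 0;-32 -7 8 0.4 0;-36 -7 9 0.43 0;-40 -7.1 10 0.43 0;-41.1 -7.1 10.3 0.43 0;-41.1 -7.1 10.3 0.43 0;-41.1 -7.1 10.3 0.43 0;-41.1 -7.1 10.3 0.43 0;-41.1 -7.1 10.3 0.43 0'
python3 - <<'E'
from h import *
obs();im,d=snap('top','top10.png');W=world('top',d);to(.4452,-.3134,.006,1.209)
pad=reg(W,.4,.62,-.39,-.27,.11,.13); print('pad',rect(pad))
pad=reg(W,.4,.62,-.51,-.4,.11,.13); print('pad2',rect(pad))
E
```

```text
time: 20.07
tool_pos: [0.4459, -0.3123, 0.1703]
ee_rot: [3.125, -0.012, 1.213]
wrist_force: [0.1, 0.9, 0.3]
width: 0.0941
t 20.0667 p [ 0.4459 -0.3123  0.1703] rot [ 3.1253 -0.012   1.213 ] F [0.1 0.9 0.3] w 0.0941 q [-0.73  0.07  1.45  0.02  1.6  -1.94]
MOVE -0.33 -0.30 16.45 0.004
pad (array([ 0.5108, -0.3382]), array([0.0442, 0.0301]), 69.2, 211)
pad2 (array([ 0.5537, -0.4442]), array([0.0458, 0.0307]), 82.1, 214)
```

```bash
python3 -m inch '-0.3 -0.3 3 0 0;-0.3 -0.3 6 0 0;-0.3 -0.3 9 0 0;-0.3 -0.3 12 0 0;-0.3 -0.3 14.5 0 0;-0.3 -0.3 16 0 0;-0.3 -0.3 16.4 0 0;-0.3 -0.3 16.4 0 0;-0.3 -0.3 16.4 0 1;-0.3 -0.3 16.4 0 1;-0.3 -0.3 16.4 0 1;-0.3 -0.3 16.4 0 1;-0.3 -0.3 16.4 0 1;-0.3 -0.3 16.4 0 1;-0.3 -0.3 16.4 0 1;-0.3 -0.3 16.4 0 1;-0.3 -0.3 16.4 0 1;-0.3 -0.3 16.4 0 1;-0.3 -0.3 16.4 0 1;-0.3 -0.3 16.4 0 1'
python3 - <<'E'
from h import *
obs()
E
python3 -m inch '0 0 -1 0 1;0 0 -3 0 1;0 0 -6 0 1;0 0 -10 0 1;0 0 -14 0 1;0 0 -16 0 1;0 0 -16 0 1;0 0 -16 0 1'
python3 - <<'E'
from h import *
obs()
psi=.0717
sx,sy=.6755,-.0004
to(sx-(.085+.08)*np.cos(psi),sy-(.085+.08)*np.sin(psi),.16,np.pi/2+psi)
E
```

```text
time: 21.78
tool_pos: [0.4452, -0.3134, 0.0066]
ee_rot: [3.125, -0.011, 1.213]
wrist_force: [-1.5, -0.9, 1.2]
width: 0.0442
t 21.7833 p [ 0.4452 -0.3134  0.0066] rot [ 3.1248 -0.0112  1.2132] F [-1.5 -0.9  1.2] w 0.0442 q [-0.73  0.19  1.66  0.02  1.28 -1.95]
time: 22.45
tool_pos: [0.4423, -0.3141, 0.1671]
ee_rot: [3.123, -0.011, 1.213]
wrist_force: [0.2, -0.6, -4.0]
width: 0.0438
t 22.45 p [ 0.4423 -0.3141  0.1671] rot [ 3.1234 -0.0109  1.2134] F [ 0.2 -0.6 -4. ] w 0.0438 q [-0.73  0.07  1.47  0.02  1.59 -1.95]
MOVE 30.67 -4.15 0.97 -0.429
```

```bash
python3 -m inch '3 -0.4 0 -0.05 1;6 -0.8 0 -0.1 1;9 -1.2 0 -0.15 1;12 -1.6 0 -0.2 1;15 -2 0 -0.25 1;18 -2.4 0.3 -0.3 1;21 -2.8 0.6 -0.35 1;24 -3.2 0.9 -0.4 1;27 -3.7 1 -0.429 1;29.5 -4 1 -0.429 1;30.7 -4.1 1 -0.429 1;30.7 -4.1 1 -0.429 1;30.7 -4.1 1 -0.429 1;30.7 -4.1 1 -0.429 1'
python3 - <<'E'
from h import *
obs()
psi=.0717
sx,sy=.6755,-.0004
to(sx-(.085+.028)*np.cos(psi),sy-(.085+.028)*np.sin(psi),.1216,np.pi/2+psi)
im,d=snap('top','top11.png');im2,d2=snap('scene','scene11.png')
for n in('scene','top'):
    W=world(n,np.load('/tmp/%s_d.npy'%n))
    P=reg(W,.560,.62,-.06,.05,.264,.280);print(n,len(P),rect(P), np.round(np.median(P,0),4))
    U=reg(W,.663,.73,-.04,.04,.211,.225);print('U1',rect(U),np.round(U.mean(0),4))
    U=reg(W,.663,.74,-.16,-.07,.211,.225);print('U2',rect(U),np.round(U.mean(0),4))
E
```

```text
time: 23.62
tool_pos: [0.5106, -0.013, 0.1581]
ee_rot: [3.124, -0.002, 1.641]
wrist_force: [0.3, -0.4, -3.8]
width: 0.0439
t 23.6167 p [ 0.5106 -0.013   0.1581] rot [ 3.1237e+00 -2.1000e-03  1.6415e+00] F [ 0.3 -0.4 -3.8] w 0.0439 q [-0.14  0.    1.56  0.01  1.57 -1.78]
MOVE 0.07 5.17 3.74 -0.001
scene 168 (array([ 0.5844, -0.0067]), array([0.0367, 0.048 ]), 3.1, 168) [ 0.5865 -0.0049  0.2707]
U1 (array([0.6966, 0.0019]), array([0.0408, 0.0537]), 5.6, 107) [0.6922 0.0011 0.2161]
U2 (array([ 0.7059, -0.1126]), array([0.0428, 0.0576]), 3.2, 119) [ 0.701  -0.1128  0.2157]
top 214 (array([ 0.5822, -0.0062]), array([0.028 , 0.0438]), 1.2, 214) [ 0.5838 -0.0097  0.2711]
U1 (array([0.6955, 0.0017]), array([0.0404, 0.0495]), 4.4, 97) [ 6.850e-01 -3.000e-04  2.174e-01]
U2 (array([ 0.7029, -0.1127]), array([0.0402, 0.0495]), 3.3, 102) [ 0.6938 -0.1136  0.2168]
```

```bash
python3 -m inch '0 0 2 0 1;0 0 3.7 0 1;0 0 3.7 0 1;0 1.5 3.7 0 1;0 3 3.7 0 1;0 4.5 3.7 0 1;0 5.2 3.7 0 1;0 5.2 3.7 0 1;0 5.2 3.7 0 1;0 5.2 3.7 0 1'
python3 - <<'E'
from h import *
obs()
im,d=snap('top','top12.png');im2,d2=snap('scene','scene12.png')
cv2.imwrite('pics/c14.png',np.hstack([cv2.resize(im[170:250,260:340],(400,400),interpolation=2),cv2.resize(im2[190:310,270:390],(400,400),interpolation=2)]))
psi=.0717
sx,sy=.6755,0
to(sx-.085*np.cos(psi),sy-.085*np.sin(psi),.1216,np.pi/2+psi)
for n in('scene','top'):
    W=world(n,np.load('/tmp/%s_d.npy'%n))
    P=reg(W,.60,.66,-.06,.05,.228,.242);print(n,len(P),rect(P), np.round(np.median(P,0),4))
E
```

```text
time: 24.55
tool_pos: [0.5629, -0.0098, 0.1231]
ee_rot: [3.123, -0.002, 1.64]
wrist_force: [-0.4, -0.2, -3.4]
width: 0.044
t 24.55 p [ 0.5629 -0.0098  0.1231] rot [ 3.1227e+00 -2.2000e-03  1.6401e+00] F [-0.4 -0.2 -3.4] w 0.044 q [-0.12  0.13  1.49  0.01  1.51 -1.76]
MOVE 0.16 2.79 0.21 -0.002
scene 174 (array([ 0.6321, -0.0152]), array([0.0783, 0.0448]), 69.4, 174) [ 0.6378 -0.002   0.2356]
top 95 (array([ 0.6417, -0.0038]), array([0.0153, 0.043 ]), 1.4, 95) [ 0.6418 -0.0082  0.2364]
```

View pics/c14.png

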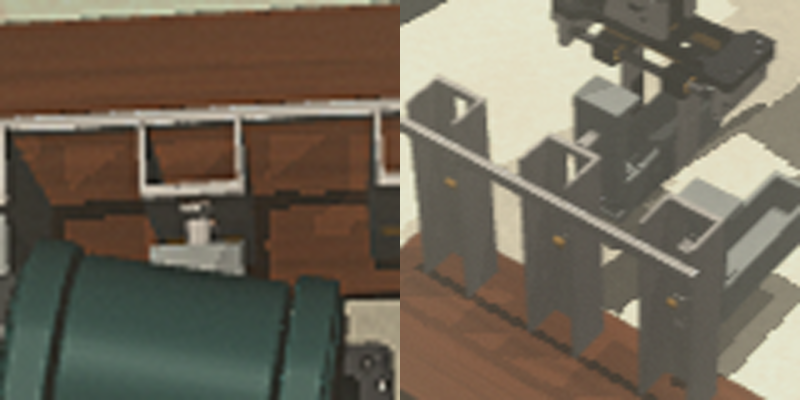

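```bash
python3 -m inch '0.15 0 0.15 0 1;0.15 0.7 0.15 0 1;0.15 1.2 0.15 0 1;0.15 1.6 0.15 0 1;0.15 2 0.15 0 1;0.15 2.3 0.15 0 1;0.15 2.6 0.15 0 1;0.15 2.8 0.15 0 1;0.15 2.9 0.15 0 1;0.15 2.9 0.15 0 1'
python3 - <<'E'
from h import *
obs()
E
```

```text
time: 25.48
tool_pos: [0.5904, -0.0062, 0.122]
ee_rot: [3.126, -0.002, 1.64]
wrist_force: [-4.4, -0.0, -2.0]
width: 0.0437
t 25.4833 p [ 0.5904 -0.0062  0.122 ] rot [ 3.1260e+00 -2.3000e-03  1.6404e+00] F [-4.4 -0.  -2. ] w 0.0437 q [-0.11  0.19  1.42  0.01  1.52 -1.75]
```

Rear face touching (0.5904+0.085=0.675). A bit more push, then lower.

```bash
python3 -m inch '0 0.1 0 0 1;0 0.1 0.4 0 1;0 0.1 0.8 0 1;0 0.1 1.1 0 1;0 0.1 1.3 0 1;0 0.1 1.3 0 1'
python3 - <<'E'
from h import *
obs()
E
```

```text
time: 25.98
tool_pos: [0.5904, -0.0064, 0.1097]
ee_rot: [3.128, -0.002, 1.64]
wrist_force: [-7.1, -0.0, 1.3]
width: 0.0436
t 25.9833 p [ 0.5904 -0.0064  0.1097] rot [ 3.1283e+00 -1.8000e-03  1.6402e+00] F [-7.1 -0.   1.3] w 0.0436 q [-0.11  0.2   1.43  0.    1.49 -1.75]
```

```bash
python3 -m inch '0 0 0 0 0;0 0 0 0 0;0 0 0 0 0;0 0 0 0 0;0 0 0 0 0;0 0 0 0 0;0 0 -3 0 0;0 0 -6 0 0;0 0 -9 0 0.3;0 0 -12 0 0.6;0 0 -15 0 1;0 0 -15 0 1;0 0 -15 0 1;0 0 -15 0 1;0 0 -15 0 1;0 0 -15 0 1;0 0 -15 0 1;0 0 -15 0 1'
python3 - <<'E'
from h import *
obs()
im,d=snap('top','top13.png');im2,d2=snap('scene','scene13.png')
W=world('scene',d2);P=reg(W,.63,.672,-.06,.05,.2,.235);print(rect(P),np.median(P,0))
cv2.imwrite('pics/c15.png',np.hstack([cv2.resize(im[170:250,260:340],(400,400),interpolation=2),cv2.resize(im2[190:310,270:390],(400,400),interpolation=2)]))
psi=.0717
sx,sy=.6755,0.0002
to(sx-.015*np.cos(psi),sy-.015*np.sin(psi),.21,np.pi/2+psi)
E
```

```text
time: 27.48
tool_pos: [0.5881, -0.0068, 0.2585]
ee_rot: [3.13, -0.002, 1.64]
wrist_force: [0.0, 0.3, 0.4]
width: 0.0306
t 27.4833 p [ 0.5881 -0.0068  0.2585] rot [ 3.1304e+00 -2.2000e-03  1.6402e+00] F [0.  0.3 0.4] w 0.0306 q [-0.11  0.16  1.19  0.    1.78 -1.75]
(array([ 0.6564, -0.0025]), array([0.0336, 0.0482]), 3.7, 185) [0.66044243 0.00401089 0.22285459]
MOVE 0.08 7.19 5.00 -0.002
```

View pics/c15.png

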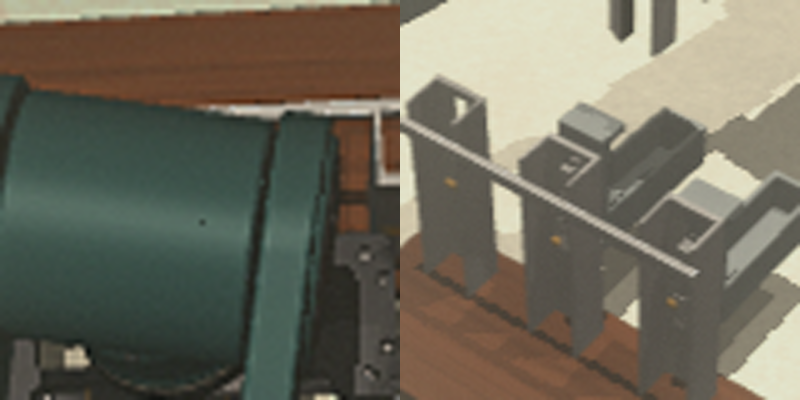

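```bash
python3 -m inch '0.1 2 0 0 1;0.1 4 0 0 1;0.1 6 0 0 1;0.1 7.1 0 0 1;0.1 7.1 0 0 1;0.1 7.1 0 0 1;0.1 7.1 1.5 0 1;0.1 7.1 2.5 0 1;0.1 7.1 3.2 0 1;0.1 7.1 3.6 0 1;0.1 7.1 4 0 1;0.1 7.1 4.4 0 1;0.1 7.1 4.8 0 1;0.1 7.1 5.2 0 1;0.1 7.1 5.6 0 1;0.1 7.1 5.9 0 1;0.1 7.1 5.9 0 1'
python3 - <<'E'
from h import *
obs()
E
```

```text
time: 29.0
tool_pos: [0.6623, -0.0007, 0.2096]
ee_rot: [3.115, -0.0, 1.64]
wrist_force: [-0.3, 1.0, 16.6]
width: 0.0005
t 29.0 p [ 0.6623 -0.0007  0.2096] rot [ 3.1147e+00 -1.0000e-04  1.6404e+00] F [-0.3  1.  16.6] w 0.0005 q [-0.09  0.32  1.09  0.    1.71 -1.73]
```

```bash
python3 -m inch '0 0 0.2 0 1;0 0 -1 0 1;0 0 -5 0 1;0 -5 -7 0 0.6;0 -10 -7 0 0.3;0 -15 -7 0 0;0 -19 -7 0 0;0 -19 -7 0 0;0 -19 -7 0 0;0 -19 -7 0 0'
python3 - <<'E'
from h import *
obs()
im,d=snap('top','top14.png');im2,d2=snap('scene','scene14.png')
W=world('scene',d2);P=reg(W,.63,.673,-.06,.05,.195,.235);print(rect(P),np.median(P,0))
W=world('top',d);P=reg(W,.63,.673,-.06,.05,.19,.235);print(rect(P),np.median(P,0))
for nm,(y0,y1) in dict(l2=(-.55,-.36)).items():
    pad=reg(W,.4,.64,y0,y1,.11,.13); print(nm,'pad',rect(pad),np.round(np.median(pad,0),4))
    tr=reg(W,.36,.62,y0,y1,.03,.05); print(nm,'rim',rect(tr))
cv2.imwrite('pics/c16.png',np.hstack([cv2.resize(im[170:250,260:340],(400,400),interpolation=2),cv2.resize(im2[190:310,270:390],(400,400),interpolation=2)]))
E
```

```text
time: 29.83
tool_pos: [0.47, -0.0141, 0.2752]
ee_rot: [3.113, 0.0, 1.64]
wrist_force: [0.5, 0.8, -0.0]
width: 0.0437
t 29.8333 p [ 0.47   -0.0141  0.2752] rot [3.1132e+00 2.0000e-04 1.6399e+00] F [ 0.5  0.8 -0. ] w 0.0437 q [-0.16 -0.12  1.44  0.01  1.8  -1.79]
(array([ 0.6577, -0.0011]), array([0.0294, 0.0474]), 1.4, 132) [6.58303492e-01 3.70128505e-04 2.08693295e-01]
(array([ 0.6575, -0.0019]), array([0.0303, 0.044 ]), 4.0, 229) [ 0.6570891  -0.00168983  0.20910543]
l2 pad (array([ 0.5538, -0.4454]), array([0.0455, 0.0303]), 81.9, 214) [ 0.5538 -0.4439  0.1196]
l2 rim (array([ 0.5036, -0.4783]), array([0.1259, 0.1794]), 82.1, 359)
```

View pics/c16.png

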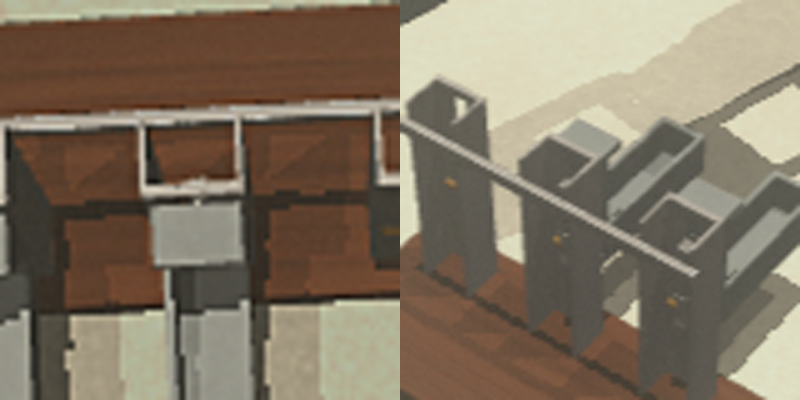

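View pics/top14.png

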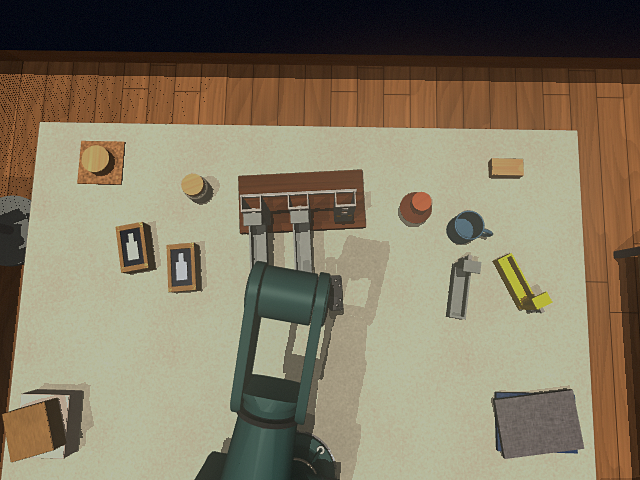

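Run:
```python
from h import *
obs();to(.4843,-.4351,.17,1.435)
```

```text
t 29.9333 p [ 0.4714 -0.0141  0.2745] rot [ 3.1145e+00 -2.0000e-04  1.6403e+00] F [ 0.  -0.2  0.1] w 0.0516 q [-0.15 -0.11  1.43  0.01  1.79 -1.79]
MOVE -42.09 -1.92 10.39 0.205
```

```bash
python3 -m inch '-4 -1 0 0.02 0;-8 -2 0 0.04 0;-12 -2 0 0.06 0;-16 -2 1 0.08 0;-20 -2 2 0.1 0;-24 -2 4 0.12 0;-28 -2 5 0.14 0;-32 -2 7 0.16 0;-36 -2 8 0.18 0;-40 -1.9 10 0.2 0;-42.1 -1.9 10.4 0.205 0;-42.1 -1.9 10.4 0.205 0;-42.1 -1.9 10.4 0.205 0;-42.1 -1.9 10.4 0.205 0;-42.1 -1.9 10.4 0.205 0'
python3 - <<'E'
from h import *
obs();im,d=snap('top','top15.png');W=world('top',d);to(.4843,-.4351,.006,1.435)
pad=reg(W,.4,.64,-.5,-.39,.11,.13); print('pad2',rect(pad))
E
```

```text
time: 31.18
tool_pos: [0.4855, -0.4344, 0.1706]
ee_rot: [3.114, -0.005, 1.437]
wrist_force: [-0.0, 0.4, 0.4]
width: 0.0944
t 31.1833 p [ 0.4855 -0.4344  0.1706] rot [ 3.1142 -0.0055  1.4369] F [-0.   0.4  0.4] w 0.0944 q [-0.83  0.31  1.18  0.02  1.64 -2.26]
MOVE -0.18 -0.57 16.50 0.002
pad2 (array([ 0.5538, -0.445 ]), array([0.0451, 0.0303]), 83.0, 215)
```

```bash
python3 -m inch '-0.2 -0.5 3 0 0;-0.2 -0.5 6 0 0;-0.2 -0.5 9 0 0;-0.2 -0.5 12 0 0;-0.2 -0.5 14.5 0 0;-0.2 -0.6 16 0 0;-0.2 -0.6 16.4 0 0;-0.2 -0.6 16.4 0 0;-0.2 -0.6 16.4 0 1;-0.2 -0.6 16.4 0 1;-0.2 -0.6 16.4 0 1;-0.2 -0.6 16.4 0 1;-0.2 -0.6 16.4 0 1;-0.2 -0.6 16.4 0 1;-0.2 -0.6 16.4 0 1;-0.2 -0.6 16.4 0 1;-0.2 -0.6 16.4 0 1;-0.2 -0.6 16.4 0 1;-0.2 -0.6 16.4 0 1;-0.2 -0.6 16.4 0 1'
python3 - <<'E'
from h import *
obs()
E
python3 -m inch '0 0 -1 0 1;0 0 -3 0 1;0 0 -6 0 1;0 0 -10 0 1;0 0 -14 0 1;0 0 -16 0 1;0 0 -16 0 1;0 0 -16 0 1'
python3 - <<'E'
from h import *
obs()
psi=.0717
sx,sy=.684,-.1146
to(sx-(.085+.08)*np.cos(psi),sy-(.085+.08)*np.sin(psi),.16,np.pi/2+psi)
E
```

```text
time: 32.9
tool_pos: [0.4839, -0.4354, 0.007]
ee_rot: [3.114, -0.005, 1.437]
wrist_force: [-0.5, -0.7, -0.2]
width: 0.0438
t 32.9 p [ 0.4839 -0.4354  0.007 ] rot [ 3.1137 -0.0046  1.437 ] F [-0.5 -0.7 -0.2] w 0.0438 q [-0.83  0.4   1.39  0.02  1.33 -2.27]
time: 33.57
tool_pos: [0.4796, -0.4358, 0.1681]
ee_rot: [3.112, -0.003, 1.437]
wrist_force: [0.4, 0.4, -3.2]
width: 0.0438
t 33.5667 p [ 0.4796 -0.4358  0.1681] rot [ 3.1119 -0.0032  1.4372] F [ 0.4  0.4 -3.2] w 0.0438 q [-0.84  0.3   1.2   0.02  1.62 -2.27]
MOVE 31.19 -0.20 0.90 -0.205
```

```bash
python3 -m inch '3 -0.5 0 -0.03 1;6 -1 0 -0.06 1;9 -1 0 -0.09 1;12 -1 0 -0.12 1;15 -1 0.3 -0.15 1;18 -1 0.5 -0.18 1;21 -1 0.8 -0.205 1;24 -1 0.9 -0.205 1;27 -0.5 0.9 -0.205 1;30 -0.2 0.9 -0.205 1;31.2 -0.2 0.9 -0.205 1;31.2 -0.2 0.9 -0.205 1;31.2 -0.2 0.9 -0.205 1;31.2 -0.2 0.9 -0.205 1'
python3 - <<'E'
from h import *
obs()
psi=.0717
sx,sy=.684,-.1146
to(sx-(.085+.028)*np.cos(psi),sy-(.085+.028)*np.sin(psi),.122,np.pi/2+psi)
im,d=snap('top','top16.png');im2,d2=snap('scene','scene16.png')
for n in('scene','top'):
    W=world(n,np.load('/tmp/%s_d.npy'%n))
    P=reg(W,.565,.63,-.17,-.07,.264,.280);print(n,len(P),rect(P), np.round(np.median(P,0),4))
E
```

```text
time: 34.73
tool_pos: [0.5185, -0.127, 0.1583]
ee_rot: [3.115, 0.003, 1.641]
wrist_force: [-0.2, -0.9, -1.9]
width: 0.0436
t 34.7333 p [ 0.5185 -0.127   0.1583] rot [3.1151e+00 2.5000e-03 1.6413e+00] F [-0.2 -0.9 -1.9] w 0.0436 q [-0.35  0.05  1.51  0.01  1.56 -1.99]
MOVE 0.07 5.20 3.77 -0.001
scene 156 (array([ 0.5941, -0.1215]), array([0.0359, 0.0504]), 2.1, 156) [ 0.5959 -0.1195  0.2705]
top 127 (array([ 0.5913, -0.121 ]), array([0.026 , 0.0436]), 4.7, 127) [ 0.596  -0.1279  0.2708]
```

```bash
python3 -m inch '0 0 2 0 1;0 0 3.7 0 1;0 0 3.7 0 1;0 1.5 3.7 0 1;0 3 3.7 0 1;0 4.5 3.7 0 1;0 5.2 3.7 0 1;0 5.2 3.7 0 1;0 5.2 3.7 0 1;0 5.2 3.7 0 1'
python3 - <<'E'
from h import *
obs()
im,d=snap('top','top17.png');im2,d2=snap('scene','scene17.png')
cv2.imwrite('pics/c17.png',np.hstack([cv2.resize(im[170:250,310:390],(400,400),interpolation=2),cv2.resize(im2[170:290,240:360],(400,400),interpolation=2)]))
psi=.0717
sx,sy=.684,-.1146
to(sx-.085*np.cos(psi),sy-.085*np.sin(psi),.122,np.pi/2+psi)
for n in('scene','top'):
    W=world(n,np.load('/tmp/%s_d.npy'%n))
    P=reg(W,.615,.672,-.17,-.07,.23,.242);print(n,len(P),rect(P), np.round(np.median(P,0),4))
E
```

```text
time: 35.67
tool_pos: [0.5711, -0.1242, 0.1237]
ee_rot: [3.114, 0.003, 1.64]
wrist_force: [0.4, 0.3, -2.8]
width: 0.0438
t 35.6667 p [ 0.5711 -0.1242  0.1237] rot [3.1142e+00 2.8000e-03 1.6398e+00] F [ 0.4  0.3 -2.8] w 0.0438 q [-0.32  0.17  1.44  0.01  1.5  -1.96]
MOVE 0.14 2.82 0.25 -0.003
scene 151 (array([ 0.6452, -0.1171]), array([0.0518, 0.0342]), 89.3, 151) [ 0.6474 -0.1148  0.2356]
top 41 (array([ 0.6495, -0.1174]), array([0.0189, 0.045 ]), 17.4, 41) [ 0.6537 -0.127   0.2361]
```

View pics/c17.png

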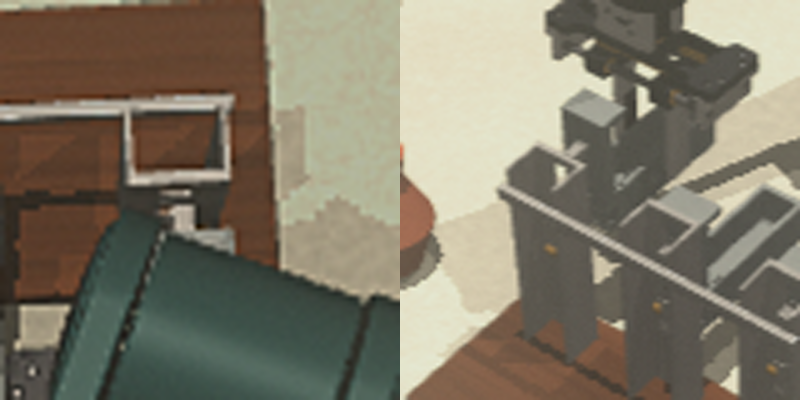

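```bash
python3 -m inch '0.15 0 0.15 0 1;0.15 0.7 0.15 0 1;0.15 1.2 0.15 0 1;0.15 1.6 0.15 0 1;0.15 2 0.15 0 1;0.15 2.3 0.15 0 1;0.15 2.6 0.15 0 1;0.15 2.8 0.15 0 1;0.15 2.9 0.15 0 1;0.15 3 0.15 0 1;0.15 3 0.15 0 1'
python3 - <<'E'
from h import *
obs()
E
```

```text
time: 36.68
tool_pos: [0.5981, -0.1208, 0.1227]
ee_rot: [3.121, 0.002, 1.64]
wrist_force: [-8.3, -0.1, 0.2]
width: 0.0435
t 36.6833 p [ 0.5981 -0.1208  0.1227] rot [3.1211e+00 2.5000e-03 1.6397e+00] F [-8.3 -0.1  0.2] w 0.0435 q [-0.29  0.23  1.37  0.    1.52 -1.93]
```

Contact at rear (0.598+0.085≈0.683). Lower onto the catch.

```bash
python3 -m inch '0 0 0 0 1;0 0 0.4 0 1;0 0 0.8 0 1;0 0 1.1 0 1;0 0 1.3 0 1;0 0 1.3 0 1'
python3 -m inch '0 0 0 0 0;0 0 0 0 0;0 0 0 0 0;0 0 0 0 0;0 0 0 0 0;0 0 0 0 0;0 0 -3 0 0;0 0 -6 0 0;0 0 -9 0 0.3;0 0 -12 0 0.6;0 0 -15 0 1;0 0 -15 0 1;0 0 -15 0 1;0 0 -15 0 1;0 0 -15 0 1;0 0 -15 0 1;0 0 -15 0 1;0 0 -15 0 1'
python3 - <<'E'
from h import *
obs()
im,d=snap('top','top18.png');im2,d2=snap('scene','scene18.png')
W=world('scene',d2);P=reg(W,.635,.68,-.17,-.07,.2,.235);print(rect(P),np.median(P,0))
cv2.imwrite('pics/c18.png',np.hstack([cv2.resize(im[170:250,310:390],(400,400),interpolation=2),cv2.resize(im2[170:290,240:360],(400,400),interpolation=2)]))
psi=.0717
sx,sy=.684,-.1146
to(sx-.015*np.cos(psi),sy-.015*np.sin(psi),.21,np.pi/2+psi)
E
```

```text
time: 37.18
tool_pos: [0.5978, -0.1209, 0.11]
ee_rot: [3.122, 0.003, 1.64]
wrist_force: [-5.7, -0.5, 1.2]
width: 0.0441
time: 38.68
tool_pos: [0.5945, -0.1206, 0.2586]
ee_rot: [3.124, 0.002, 1.64]
wrist_force: [0.5, -0.0, -0.3]
width: 0.0309
t 38.6833 p [ 0.5945 -0.1206  0.2586] rot [3.1243e+00 1.9000e-03 1.6396e+00] F [ 0.5 -0.  -0.3] w 0.0309 q [-0.3   0.2   1.14  0.    1.78 -1.93]
(array([ 0.6638, -0.1163]), array([0.0323, 0.0495]), 0.3, 167) [ 0.6682831  -0.11082104  0.22270015]
MOVE -0.00 7.35 5.07 -0.003
```

View pics/c18.png

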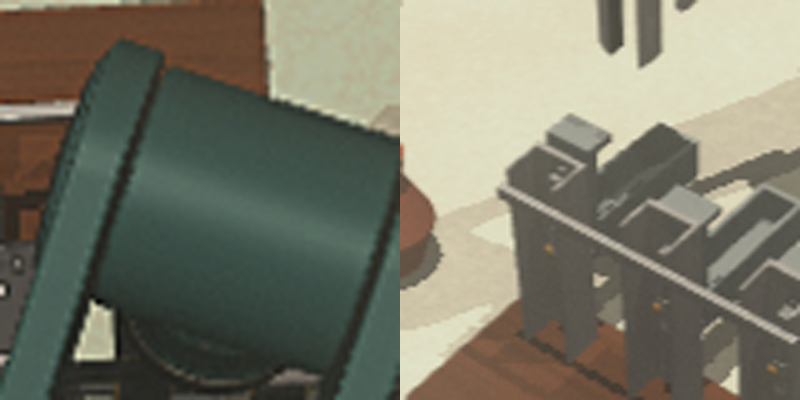

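```bash
python3 -m inch '0 2 0 0 1;0 4 0 0 1;0 6 0 0 1;0 7.2 0 0 1;0 7.2 0 0 1;0 7.2 0 0 1;0 7.2 1.5 0 1;0 7.2 2.5 0 1;0 7.2 3.2 0 1;0 7.2 3.6 0 1;0 7.2 4 0 1;0 7.2 4.4 0 1;0 7.2 4.8 0 1;0 7.2 5.2 0 1;0 7.2 5.6 0 1;0 7.2 5.9 0 1;0 7.2 5.9 0 1'
python3 - <<'E'
from h import *
obs()
E
```

```text
time: 40.2
tool_pos: [0.6698, -0.116, 0.2096]
ee_rot: [3.111, 0.006, 1.64]
wrist_force: [-1.8, 0.8, 15.3]
width: 0.0004
t 40.2 p [ 0.6698 -0.116   0.2096] rot [3.1105 0.0058 1.6399] F [-1.8  0.8 15.3] w 0.0004 q [-0.26  0.36  1.04  0.    1.71 -1.9 ]
```

Locked by height. Retreat well clear and check everything.

```bash
python3 -m inch '0 0 0.2 0 1;0 0 -1 0 1;0 0 -5 0 1;0 -5 -7 0 1;0 -10 -7 0 1;0 -15 -7 0 1;0 -20 -7 0 1;-2 -24 -7 0 1;-5 -28 -7 0 1;-9 -30 -7 0 1;-13 -31 -7 0 1;-13 -31 -7 0 1;-13 -31 -7 0 1;-13 -31 -7 0 1'
python3 - <<'E'
from h import *
obs()
im,d=snap('top','top20.png');im2,d2=snap('scene','scene20.png')
psi=.0717;R=np.array([[np.cos(psi),-np.sin(psi)],[np.sin(psi),np.cos(psi)]])
for n,dd in(('top',d),('scene',d2)):
  W=world(n,dd)
  for s in((.6676,.1146),(.6755,.0002),(.684,-.1146)):
    L=(W[...,:2]-np.array(s))@R
    m=(abs(L[...,0]+.016)<.0195)&(abs(L[...,1])<.04)&(W[...,2]>.19)&(W[...,2]<.24)
    q=L[m];c,sz,a=cv2.minAreaRect(q.astype(np.float32));print(n,np.round(c,4),np.round(sz,4),round(a,1),'z',np.round(np.median(W[...,2][m]),4))
W=world('top',d)
P=reg(W,.45,.7,.38,.6,.045,.15);print('A',np.round(np.percentile(P[:,2],[2,50,98]),4),rect(P))
P=reg(W,.42,.65,.25,.385,.045,.15);print('B',np.round(np.percentile(P[:,2],[2,50,98]),4),rect(P))
cv2.imwrite('pics/c20.png',cv2.resize(im2[150:390,200:530],None,fx=2.4,fy=2.4,interpolation=2))
E
```

```text
time: 41.37
tool_pos: [0.3662, -0.2681, 0.2705]
ee_rot: [3.111, 0.005, 1.635]
wrist_force: [0.4, -0.9, -0.2]
width: 0.0007
t 41.3667 p [ 0.3662 -0.2681  0.2705] rot [3.1112 0.0047 1.635 ] F [ 0.4 -0.9 -0.2] w 0.0007 q [-0.77 -0.15  1.48  0.02  1.79 -2.4 ]
top [-0.015   0.0005] [0.0367 0.0499] 0.0 z 0.2093
top [-0.0147  0.0002] [0.0362 0.0486] 0.5 z 0.2093
top [-0.015  0.001] [0.0366 0.0492] 0.3 z 0.2094
scene [-0.0148 -0.0007] [0.0379 0.0485] 1.7 z 0.2086
scene [-0.0132 -0.001 ] [0.0493 0.0343] 87.3 z 0.2087
scene [-0.013  -0.0005] [0.0335 0.0496] 1.0 z 0.2087
A [0.0473 0.054  0.0602] (array([0.5935, 0.468 ]), array([0.132 , 0.0805]), 12.7, 1353)
B [0.0474 0.0539 0.0606] (array([0.5409, 0.327 ]), array([0.1303, 0.0786]), 5.6, 1353)
```

View pics/c20.png

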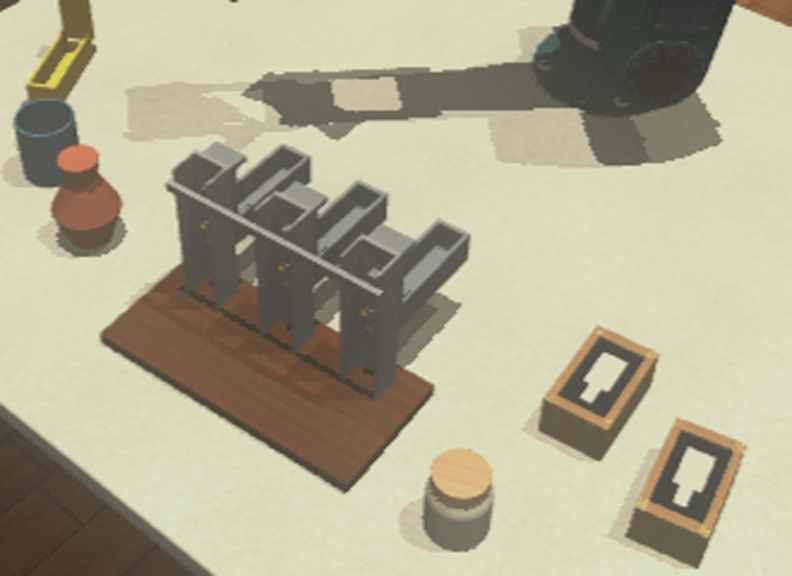

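View pics/top20.png

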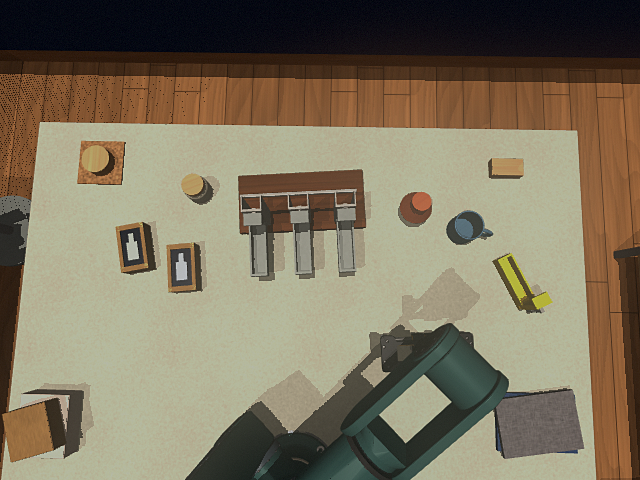

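Run:
```python
from h import *
print(robot.close_job());obs()
```

```text
the job is handed in; nothing more can be done
None
the job is handed in; nothing more can be done
```

The counter display is set up and I handed the job in at about 41 s on the robot clock; no verdict is reported back.

- **Ledges:** All three grey ledges were on the counter. Each one now hangs in its own upright and was pressed over its catch with about 15–17 N. In the last pictures all three pads sit at about 0.209 m, against 0.210 m when locked home. They are about 1 mm off their slot centres in y, and about 2 mm at most off the expected depth in x.
- **Cartons:** Two standing gift cartons were present. Both now lie flat on their backs with the windows facing up, with their top faces at about 0.054 m by depth camera against a nominal 0.056 m. A 120 mm box on a white base at the left of the table was too large to be a carton, so I left it alone.
- **Left alone:** The candle jar, mug, vase and yellow look-alike appear unmoved in the final pictures. I checked them by eye only, without measuring a shift.

No check failed. The tool had drifted to about 0.03 rad of tilt by the end. I did not measure the ledges' level directly, but nothing in the pictures suggests any ledge is out of level.

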